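Pack the parts tray on an amplifier assembly bench

TASK

Clear the bench into the shallow black-walled parts tray: stand the large open steel pot in the tray's larger bay, stand the medium pot inside it and the small pot inside the medium one, and lay the finned heat sink, fins up and lengthwise, in the narrower bay. The closed capacitor can and the plain unfinned case look similar but do not belong: leave them standing where they are. Leave everything in the tray upright, resting fully on its floor, and let go.

Things in the scene. Friction and masses are not known exactly. Their poses are not given: they have to be found in the camera images.
- tray: All sizes in mm. Shallow tray, black walls, grey floor, fixed, any yaw; 208 (x) by 140 (y) by 20 high, floor and outer walls 4 thick, one 8 thick cross wall, 20 high, making two bays. Origin: centre of the underside, on the bench; z up, x along its length. Larger bay (pots): 110 (x) by 132 (y) inside, centre x = -45, y = 0. Narrower bay (heat sink): 82 (x) by 132 (y), centre x = +59, y = 0.
- pot_large_mid (a point): Large pot: open round steel pot, 40 high, outside diameter 60 at the foot and 66 at the rim, wall 3, bottom 5 thick, inside diameter about 60 at the rim and 54 at the floor. Origin of this point: on the pot's axis, half-way up; z up along the axis.
- pot_medium_mid (a point): Medium pot: open round steel pot, 58 high, outside diameter 42 at the foot and 50 at the rim, wall 3, bottom 5 thick, inside diameter about 44 at the rim and 36 at the floor. Standing in the large pot it rises 23 above that pot's rim, so hold it by its top 20 only. Origin of this point: on the pot's axis, half-way up; z up along the axis.
- pot_small_mid (a point): Small pot: open round steel pot, tall and slim, 76 high, outside diameter 24 at the foot and 32 at the rim, wall 3, bottom 5 thick. Standing in the medium pot it rises 23 above that pot's rim, so hold it by its top 20 only. Origin of this point: on the pot's axis, half-way up; z up along the axis.
- heat_sink_mid (a point): Heat sink: aluminium extrusion 100 long (x) by 40 wide (y) by 45 high, a 6 thick base plate with six upright fins running along x, open between the fins seen from above; grip it across its 40 width. Origin of this point: its centre, half-way up; z up. In the narrower bay its length lies along the tray's y.
- capacitor_mid (a point): Look-alike, leave alone: closed capacitor can, diameter 50, 58 high, bright metal like the medium pot but with a closed top bearing two small round terminals 5 high. Origin of this point: on the axis, 29 above its foot; z up.
- plain_case_mid (a point): Look-alike, leave alone: plain closed aluminium case, 100 (x) by 40 (y) by 45 high, the heat sink's size but smooth on top, with black end plates and four small dark screws. Origin of this point: its centre, half-way up; z up.

How it is judged:
By the outcome, as a careful person would: the job done as asked, in the order asked, and still so for the second after the job is handed in, with the robot touching nothing.
It also fails if it takes over 122 s, if anything falls off the work surface, if the arm or the gripper's body presses on something with over 40 N, if the wrist force passes 120 N, or if a joint passes its speed limit or range.

ROBOT

A 6-joint arm with a two-finger parallel gripper is mounted at the origin on the work surface. World frame = base frame: x ahead of the robot, y to its left, z up, the work surface at z = 0. Lengths are in m, angles in rad, forces in N, time in s.
With the tool pointing down it reaches from about 0.35 to 0.775 m from the base axis. Payload 7.3 kg.
Tool frame: the origin (TCP) lies at the very end of the fingers, on their centre line; the grasp point (between the pads) lies 19 mm behind it; x points along the fingers, y is the direction in which the jaws open and shut, and the axes are right-handed (so a half turn about x gives the same grasp; the last joint's range is limited). The gripper opens to 92 mm and grips with 3 to 60 N. Pads are 19 mm wide; open, the fingers measure 130 mm over their backs; the gripper's body (75 mm by 190 mm) begins 47 mm behind the grasp point.
Start: joints at [0.96, 0.342, 1.524, -0, 1.275, -0.146], TCP at [0.235, 0.469, 0.227] pointing down, gripper open.
Joint ranges: [-2.53, 2.53], [-0.77, 2.02], [0.04, 2.7], [-1, 4.14], [0.28, 2.66], [-3.11, 3.11]. Speed limits (rad/s): [2.57, 2.57, 3.14, 3.14, 3.14, 3.14].

INTERFACE

Orientations are given as [roll, pitch, yaw] about the fixed x, y, z axes, in that order (R = Rz(yaw) Ry(pitch) Rx(roll)).
In Python, from cell import robot gives the robot as it stands.
- The arm moves only by the tool play_rows, never from a script. Its argument "moves" is a list that holds one entry, the list of rows, each a list of 5 numbers: the shift along the tool's x, y, z in m, then the turn about the tool's x in degrees, then the opening, from -1 (shut) to 1 (fully open), so that 0 is half open. A call has exactly 10 rows; each row shifts and turns the pose as measured when the row begins, along the tool's axes as they then stand; what a row does not reach is not made up. A row lasts 1/10 s, in which the tool goes at most 50 mm and 8.59 degrees, less where a joint would pass 70% of its speed; a pose out of reach is approached as far as the arm can. A call with a gripper value outside its range is refused whole. The fingers move at their own pace and stop on an object; "grip_force" is the grip in N (left out, the last holds). Time passes only in rows, so rows that do not move let the fingers close, or fill a call up. It gives the time, the measured TCP pose, the force and the opening at its end, in the units of the state.
- robot.observe(): the state, without advancing time (a new reading comes with each control period).
- robot.read_camera(name): name is "side" or "top" or "wrist"; returns the picture (420x560x3 uint8, red, green, blue); there is no depth.
- robot.get_calibration(name): a dict with "mtx" (3x3 intrinsics, pixels), "k1" (the pictures are not rectified: a ray, as slopes to the right and down, at radius r is drawn at 1 + k1 r^2 times it, then the intrinsics apply), "view" (4x4, takes a point from world to camera coordinates). Camera axes: x right, y up, looking along -z (the intrinsics and any distortion apply to the point x, -y, -z); pixel columns grow to the right and rows downward; lengths in m; the calibration is good to about 2 mm. A picture is of the moment at which its call begins: read the wrist's pose just before it. get_calibration takes no time and is no camera call; for the wrist camera it gives the pose at the moment of the call.
- robot.hand_in(): hands the job in, once; it reports no verdict.
Trained networks look in the newest picture that a camera, given by its name, has taken for a name from the list of things; names that differ only in an ending like _2 or _b are one class to them, and where a whole thing is asked for, a point or a joint stands for the part that bears it (a point fixed in the world has none). Each returns a list of dicts, best first, with "score" (0 to 1); they miss things now and then, are a little off and sometimes report something else, mostly with a low value. They report only what shows in the picture. A call takes as long as a camera call.
- robot.spot_in(camera, label): "point" ([column, row] in pixels, amid what is visible of it).
The state is a dict: "time": time; "qpos": joint angles; "qvel": joint speeds; "joint_efforts": joint torques, N m; "tool_pos": TCP position; "tool_rot": TCP orientation; "contact_force": force on the tool from outside, world axes, zero at the start; "torque": the same for the moment, N m; "opening": finger opening in m.
Only numpy, scipy, OpenCV 4.12 (cv2) and the standard library are available. Lean on these libraries where they do the work, as an engineer would, in place of code of your own. Each camera call takes 0.05 s, during which the arm holds its last target.

## Working session

There is one attempt and no reset: what is moved stays moved. The work goes in short steps, Python scripts to look and compute and a tool call to move; the robot and the scene stay as the last step left them, time stands still between calls to the robot, and variables do not carry over. Pictures are saved under pics/ and viewed, and the job is handed in when it is done.

Besides the shell and the picture viewer there is one more tool, called after "Request:" as a command line: name --argument value ..., lists and objects as JSON in quotes. play_rows: Moves the arm, as the interface text tells. Its arguments: {"type":"object","properties":{"moves":{"type":"array"},"grip_force":{"type":"number"}},"required":["moves"]}

```bash
ls; mkdir -p pics
python3 - <<'E'
from cell import robot
import cv2
s=robot.observe();print(s)
for n in("side","top","wrist"):
    im=robot.read_camera(n);cv2.imwrite(f"pics/{n}0.png",im[:,:,::-1]);c=robot.get_calibration(n);print(n,c)
E
```

```text
pics
{'time': 0.0, 'qpos': array([ 9.60003268e-01,  3.42705332e-01,  1.52500849e+00, -8.39571906e-06,
        1.27542634e+00, -1.45996915e-01]), 'qvel': array([ 0.00139215, -0.00076978, -0.00064915,  0.00145099, -0.0001625 ,
       -0.00231316]), 'joint_efforts': array([ 5.19880396e-04, -4.31249607e+01, -2.44216543e+01,  7.18782982e-02,
        5.59766893e-02, -1.18896996e-04]), 'tool_pos': array([0.23506803, 0.46897212, 0.22605698]), 'tool_rot': array([-1.71160537,  1.5692488 , -2.17639906]), 'contact_force': array([ 0.65113178,  0.20024221, -0.04188256]), 'torque': array([-0.02699734, -0.01158461, -0.00917556]), 'opening': 0.09225993905546215}
side {'mtx': array([[403.74455128,   0.        , 287.55737709],
       [  0.        , 403.74455128, 207.71821081],
       [  0.        ,   0.        ,   1.        ]]), 'k1': -0.1088526342238366, 'view': array([[-0.99612526, -0.08705087, -0.01251416,  0.51338332],
       [ 0.05854785, -0.76257857,  0.6442407 , -0.05192582],
       [-0.06562474,  0.64101176,  0.76472042, -1.0094991 ],
       [ 0.        ,  0.        ,  0.        ,  1.        ]]
[... 299 characters left out ...]
 9.80915324e-01, -6.40337262e-05,  1.94435396e-01,
        -5.07703101e-01],
       [-1.94432768e-01,  4.88721488e-03,  9.80903672e-01,
        -9.82431885e-01],
       [ 0.00000000e+00,  0.00000000e+00,  0.00000000e+00,
         1.00000000e+00]])}
wrist {'mtx': array([[342.24201325,   0.        , 278.18316024],
       [  0.        , 342.24201325, 211.03055264],
       [  0.        ,   0.        ,   1.        ]]), 'k1': -0.011116997925585464, 'view': array([[ 0.44858896,  0.89373724, -0.0012982 , -0.5228814 ],
       [-0.85098343,  0.42668497, -0.3062142 ,  0.03824856],
       [-0.27312111,  0.13846905,  0.95196175, -0.39263549],
       [ 0.        ,  0.        ,  0.        ,  1.        ]])}
```

View pics/top0.png

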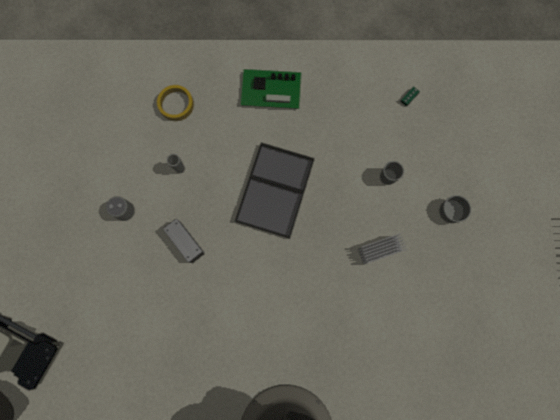

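View pics/side0.png

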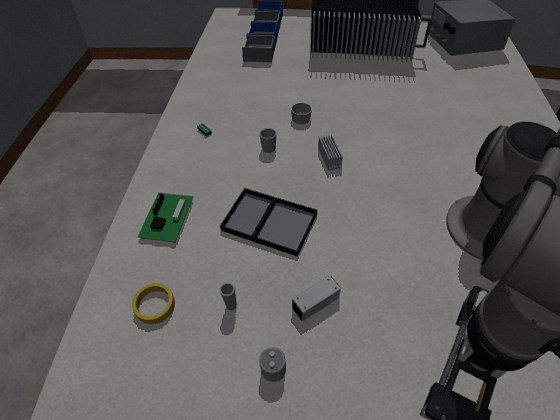

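View pics/wrist0.png

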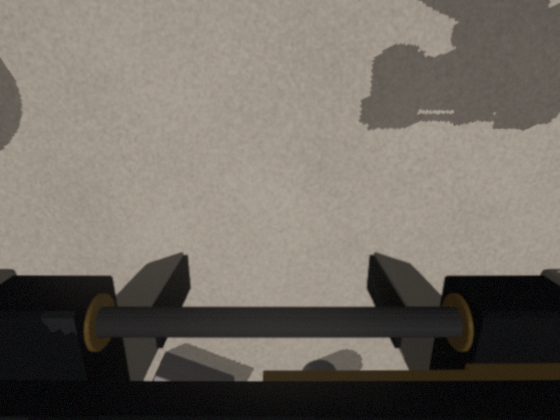

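The top view shows the tray around (275,190), small pot (174,163), medium pot (391,172), large pot (455,209) and heat sink (378,249). The capacitor is at (116,208) and the plain case at (182,241). I'll zoom in next.

```bash
cat > h.py <<'E'
import numpy as np,cv2
from cell import robot
def proj(c,P):
    P=np.atleast_2d(P);q=(c['view'][:3,:3]@P.T).T+c['view'][:3,3]
    a=q[:,0]/-q[:,2];b=-q[:,1]/-q[:,2];r=a*a+b*b;f=1+c['k1']*r
    M=c['mtx'];return np.c_[M[0,0]*a*f+M[0,2],M[1,1]*b*f+M[1,2]]
def back(c,uv,z):
    M=c['mtx'];out=[]
    for u,v in np.atleast_2d(uv):
        x=(u-M[0,2])/M[0,0];y=(v-M[1,2])/M[1,1];a,b=x,y
        for _ in range(20):
            f=1+c['k1']*(a*a+b*b);a,b=x/f,y/f
        R=c['view'][:3,:3];t=c['view'][:3,3]
        o=-R.T@t;d=R.T@np.array([a,-b,-1.]);out.append(o+d*(z-o[2])/d[2])
    return np.array(out)
def crop(im,x,y,w,h,s,fn):
    cv2.imwrite(fn,cv2.resize(im[y:y+h,x:x+w,::-1],None,fx=s,fy=s,interpolation=cv2.INTER_CUBIC))
E
python3 - <<'E'
import cv2
from h import *
t=cv2.imread('pics/top0.png')[:,:,::-1];s=cv2.imread('pics/side0.png')[:,:,::-1]
crop(t,340,150,140,125,5,'pics/t1.png')
crop(t,150,130,170,115,4.5,'pics/t2.png')
crop(s,210,95,140,150*5//6,5,'pics/s1.png')
c=robot.get_calibration('top')
for n,uv,z in [('tray',(275,190),.02),('small',(174,157),.076),('med',(391,170),.058),('large',(455,207),.04),('hs',(378,247),.045),('cap',(116,206),.058),('case',(182,240),.045)]:
    print(n,back(c,uv,z)[0].round(3))
E
```

```text
tray [0.557 0.024 0.02 ]
small [0.623 0.26  0.076]
med [ 0.597 -0.251  0.058]
large [ 0.511 -0.403  0.04 ]
hs [ 0.416 -0.215  0.045]
cap [0.51  0.393 0.058]
case [0.432 0.239 0.045]
```

View pics/t1.png

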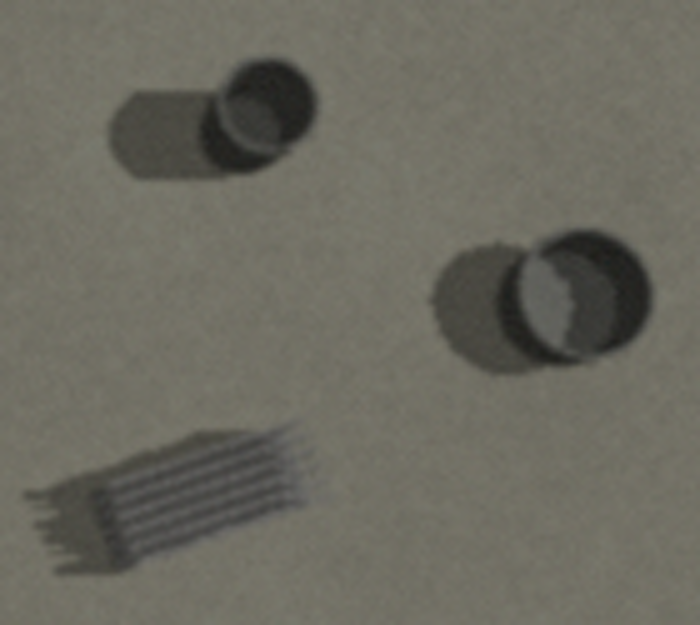

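View pics/t2.png

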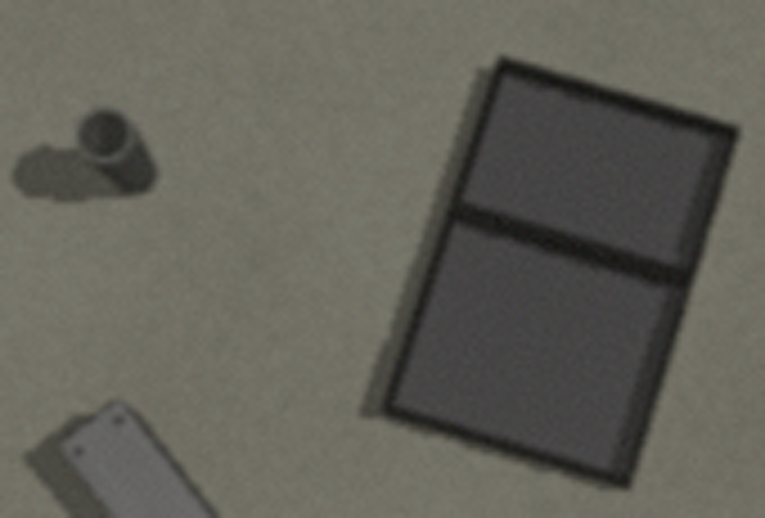

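View pics/s1.png

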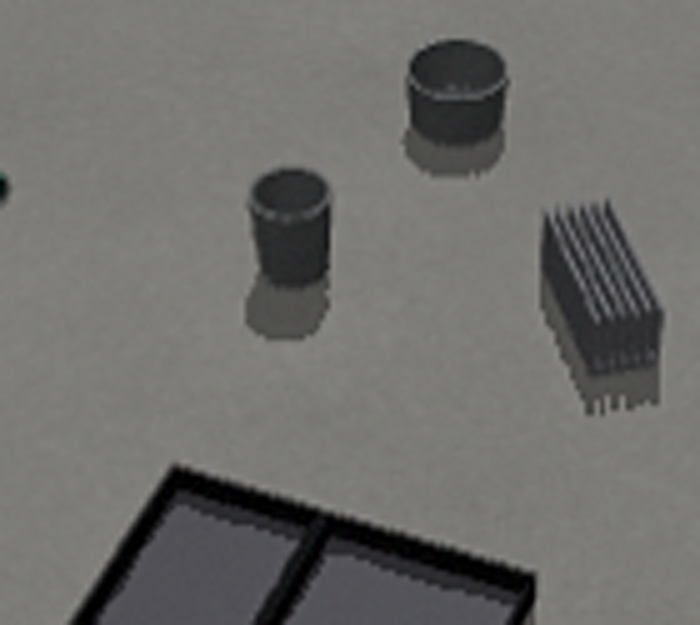

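Run:
```python
from h import *
from scipy.optimize import least_squares
T=robot.get_calibration('top');S=robot.get_calibration('side')
f=lambda p,x,y,s:np.array([[x+(a+.5)/s-.5,y+(b+.5)/s-.5] for a,b in p])
t1=lambda p:f(p,340,150,5);t2=lambda p:f(p,150,130,4.5);s1=lambda p:f(p,210,95,5)
def show(n,a):print(n,a.round(4).tolist())
show('large T',back(T,t1([(586,293)]),.04));show('large S',back(S,s1([(457,69)]),.04))
show('med T',back(T,t1([(268,106)]),.058));show('med S',back(S,s1([(290,193)]),.058))
show('small T',back(T,t2([(106,136)]),.076));show('small S',back(S,[(228,288.5)],.076))
h=back(S,s1([(545,212),(608,202),(662,312),(603,320)]),.045);show('hs S',h);show('c',h.mean(0));d=(h[0]+h[1]-h[2]-h[3])/2;print(np.hypot(*d[:2]),np.degrees(np.arctan2(d[1],d[0])))
h=back(T,t1([(108,487),(290,425),(325,500),(130,560)]),.045);show('hs T',h);show('c',h.mean(0));d=(h[1]+h[2]-h[0]-h[3])/2;print(np.hypot(*d[:2]),np.degrees(np.arctan2(d[1],d[0])))
p=t2([(500,57),(739,128),(632,488),(385,410)])
q=back(T,p,.02);show('tray',q);show('c',q.mean(0));d=(q[0]+q[1]-q[2]-q[3])/2;print(np.hypot(*d[:2]),np.degrees(np.arctan2(d[1],d[0])))
d=(q[0]+q[3]-q[1]-q[2])/2;print(np.hypot(*d[:2]),np.degrees(np.arctan2(d[1],d[0])))
p=np.array([(244.5,189.5),(317.5,209),(294,255),(220.5,227)])
q=back(S,p,.02);show('tray S',q);show('c',q.mean(0))
s=robot.observe();print(s['tool_pos'],s['time']);from scipy.spatial.transform import Rotation as R
print(R.from_euler('xyz',s['tool_rot']).as_matrix().round(3))
```

```text
large T [[0.5083, -0.4073, 0.04]]
large S [[0.5078, -0.4093, 0.04]]
med T [[0.5951, -0.2561, 0.058]]
med S [[0.5954, -0.2575, 0.058]]
small T [[0.6162, 0.2612, 0.076]]
small S [[0.6145, 0.2611, 0.076]]
hs S [[0.447, -0.2668, 0.045], [0.4104, -0.2788, 0.045], [0.379, -0.186, 0.045], [0.4117, -0.1769, 0.045]]
c [0.412, -0.2272, 0.045]
0.09724358427399792 -69.91113652802491
hs T [[0.4157, -0.1761, 0.045], [0.4446, -0.2621, 0.045], [0.4096, -0.2765, 0.045], [0.382, -0.1851, 0.045]]
c [0.413, -0.225, 0.045]
0.09310505017097812 -72.32509827622161
tray [[0.6794, 0.0598, 0.02], [0.6386, -0.0717, 0.02], [0.4398, -0.012, 0.02], [0.4817, 0.1196, 0.02]]
c [0.5598, 0.0239, 0.02]
0.20707636923358316 -16.76775891462904
0.13788174129170896 72.5395432235883
tray S [[0.6365, -0.0662, 0.02], [0.4394, -0.0132, 0.02], [0.4885, 0.1312, 0.02], [0.6765, 0.0634, 0.02]]
c [0.5603, 0.0288, 0.02]
[0.23513511 0.46906035 0.22621498] 0.15
[[-0.001  0.448  0.894]
 [-0.001  0.894 -0.448]
 [-1.    -0.001 -0.   ]]
```

```bash
cat > plan.py <<'E'
import sys
from h import *
from scipy.spatial.transform import Rotation as R
# usage: plan.py x y z yaw maxstep ; prints equal rows (turn and shift together) from the measured pose
def plan(tgt,yaw,step=.045):
    s=robot.observe();p=s['tool_pos'];M=R.from_euler('xyz',s['tool_rot']).as_matrix()
    y0=np.degrees(np.arctan2(M[1,1],M[0,1]));d=np.array(tgt)-p
    if yaw is None:yaw=y0
    dy=(yaw-y0+90)%180-90 if abs(yaw)<500 else 0
    n=int(max(np.ceil(np.linalg.norm(d)/step),np.ceil(abs(dy)/7.5),1))
    print('t',round(s['time'],2),'pos',p.round(4),'yaw',y0.round(2),'tilt',M[2,0].round(4),'open',round(s['opening'],4),'F',s['contact_force'].round(1),'rows',n)
    Rt=M.copy()
    rows=[]
    for k in range(n):
        l=Rt.T@(d/n);rows.append([round(v,4) for v in l]+[round(-dy/n,2)])
        Rt=Rt@R.from_euler('x',-dy/n,degrees=True).as_matrix()
    for r in rows:print(r)
if __name__=='__main__':
    a=sys.argv[1:];plan([float(v) for v in a[:3]],None if a[3]=='-' else float(a[3]),float(a[4]) if len(a)>4 else .045)
E
python3 - <<'E'
from h import *
c=robot.get_calibration('wrist')['view'];s=robot.observe()
from scipy.spatial.transform import Rotation as R
M=R.from_euler('xyz',s['tool_rot']).as_matrix()
print('cam in tool',M.T@(-c[:3,:3].T@c[:3,3]-s['tool_pos']), 'dir',M.T@(-c[2,:3]))
E
python3 plan.py .45 .0 .2 73
```

```text
cam in tool [-0.15857807 -0.00146137 -0.08357799] dir [ 9.51915794e-01 -2.75856713e-04  3.06359666e-01]
t 0.15 pos [0.2351 0.4691 0.2262] yaw 63.37 tilt -1.0 open 0.0918 F [-0.7  0.3 -0.6] rows 12
[np.float64(0.0022), np.float64(-0.0269), np.float64(0.0335), np.float64(-0.8)]
[np.float64(0.0022), np.float64(-0.0274), np.float64(0.0331), np.float64(-0.8)]
[np.float64(0.0022), np.float64(-0.0278), np.float64(0.0328), np.float64(-0.8)]
[np.float64(0.0022), np.float64(-0.0283), np.float64(0.0324), np.float64(-0.8)]
[np.float64(0.0022), np.float64(-0.0287), np.float64(0.032), np.float64(-0.8)]
[np.float64(0.0022), np.float64(-0.0292), np.float64(0.0316), np.float64(-0.8)]
[np.float64(0.0022), np.float64(-0.0296), np.float64(0.0311), np.float64(-0.8)]
[np.float64(0.0022), np.float64(-0.0301), np.float64(0.0307), np.float64(-0.8)]
[np.float64(0.0022), np.float64(-0.0305), np.float64(0.0303), np.float64(-0.8)]
[np.float64(0.0022), np.float64(-0.0309), np.float64(0.0299), np.float64(-0.8)]
[np.float64(0.0022), np.float64(-0.0313), np.float64(0.0294), np.float64(-0.8)]
[np.float64(0.0022), np.float64(-0.0317), np.float64(0.029), np.float64(-0.8)]
```

Request:
play_rows --moves '[[[0.002, -0.027, 0.034, -1, 1], [0.002, -0.028, 0.033, -1, 1], [0.002, -0.028, 0.033, -1, 1], [0.002, -0.029, 0.032, -1, 1], [0.002, -0.029, 0.032, -1, 1], [0.002, -0.029, 0.032, -1, 1], [0.002, -0.03, 0.031, -1, 1], [0.002, -0.03, 0.031, -1, 1], [0.002, -0.031, 0.03, -1, 1], [0.002, -0.031, 0.03, 0, 1]]]' --grip_force 25

```text
time: 1.15
tool_pos: [0.4249, 0.0693, 0.2038]
tool_rot: [-2.759, 1.57, -3.049]
contact_force: [1.7, -0.2, -1.0]
opening: 0.0915
```

```bash
sed -i 's/\[round(v,4) for v in l\]/[float(round(v,4)) for v in l]/;s/\[round(-dy\/n,2)\]/[float(round(-dy\/n,2))]/' plan.py; python3 plan.py .508 -.4083 .10 73
```

```text
t 1.15 pos [0.4249 0.0693 0.2038] yaw 73.36 tilt -1.0 open 0.0915 F [ 1.7 -0.2 -1. ] rows 12
[0.0086, -0.0361, 0.018, 0.03]
[0.0086, -0.0361, 0.0181, 0.03]
[0.0086, -0.0361, 0.0181, 0.03]
[0.0086, -0.0361, 0.0181, 0.03]
[0.0086, -0.0361, 0.0181, 0.03]
[0.0086, -0.0361, 0.0181, 0.03]
[0.0086, -0.0361, 0.0182, 0.03]
[0.0086, -0.0361, 0.0182, 0.03]
[0.0086, -0.0361, 0.0182, 0.03]
[0.0086, -0.0361, 0.0182, 0.03]
[0.0086, -0.036, 0.0182, 0.03]
[0.0086, -0.036, 0.0182, 0.03]
```

Request:
play_rows --moves '[[[0.009, -0.042, 0.021, 0, 1], [0.009, -0.042, 0.021, 0, 1], [0.009, -0.042, 0.021, 0, 1], [0.009, -0.042, 0.021, 0, 1], [0.009, -0.042, 0.021, 0, 1], [0.009, -0.042, 0.021, 0, 1], [0.009, -0.042, 0.021, 0, 1], [0.009, -0.042, 0.021, 0, 1], [0.009, -0.042, 0.021, 0, 1], [0.009, -0.042, 0.021, 0, 1]]]'

```text
time: 2.15
tool_pos: [0.507, -0.4129, 0.1093]
tool_rot: [1.429, 1.568, 1.137]
contact_force: [1.0, 1.0, 0.6]
opening: 0.0915
```

```bash
python3 plan.py .508 -.4083 .02 73 .02
python3 - <<'E'
from h import *
c=robot.get_calibration('wrist');im=robot.read_camera('wrist');crop(im,0,0,560,420,1.4,'pics/w1.png')
print(proj(c,[[.508,-.4083,.04]]))
E
```

```text
t 2.15 pos [ 0.507  -0.4129  0.1093] yaw 73.28 tilt -1.0 open 0.0915 F [1.  1.  0.6] rows 5
[0.0179, 0.0009, -0.0001, 0.06]
[0.0179, 0.0009, -0.0001, 0.06]
[0.0179, 0.0009, -0.0001, 0.06]
[0.0179, 0.0009, -0.0001, 0.06]
[0.0179, 0.0009, -0.0001, 0.06]
[[286.68665434 224.59713834]]
```

View pics/w1.png

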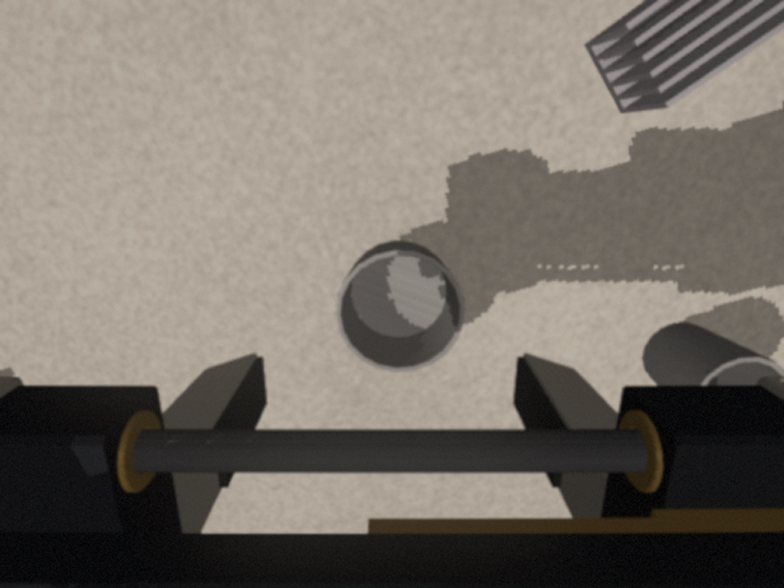

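The wrist picture shows the large pot's rim centred at about (287,221). I predicted (287,225), roughly 3 mm off, so I'll go down on it.

Request:
play_rows --moves '[[[0.015, 0.001, 0, 0, 1], [0.015, 0.001, 0, 0, 1], [0.015, 0.001, 0, 0, 1], [0.015, 0.001, 0.001, 0, 1], [0.015, 0, 0, 0, 1], [0.01, 0, 0, 0, 1], [0.005, 0, 0, 0, 1], [0, 0, 0, 0, 1], [0, 0, 0, 0, -1], [0, 0, 0, 0, -1]]]'

```text
time: 3.2
tool_pos: [0.5073, -0.4198, 0.0079]
tool_rot: [2.701, 1.568, 2.401]
contact_force: [-0.2, 0.3, 1.2]
opening: 0.0804
```

Request:
play_rows --moves '[[[0, 0, 0, 0, -1], [0, 0, 0, 0, -1], [0, 0, 0, 0, -1], [0, 0, 0, 0, -1], [0, 0, 0, 0, -1], [0, 0, 0, 0, -1], [0, 0, 0, 0, -1], [0, 0, 0, 0, -1], [-0.005, 0, 0, 0, -1], [-0.01, 0, 0, 0, -1]]]'

```text
time: 4.2
tool_pos: [0.507, -0.4198, 0.0238]
tool_rot: [2.753, 1.568, 2.453]
contact_force: [1.3, -0.8, -1.3]
opening: 0.0636
```

```bash
python3 plan.py .502 .0416 .10 73 .045
python3 - <<'E'
from h import *
c=robot.get_calibration('wrist');im=robot.read_camera('wrist');crop(im,0,0,560,420,1.4,'pics/w2.png')
im=robot.read_camera('side');crop(im,250,50,140,120,5,'pics/s2.png')
E
```

```text
t 4.2 pos [ 0.507  -0.4198  0.0238] yaw 72.77 tilt -1.0 open 0.0636 F [ 1.3 -0.8 -1.3] rows 11
[-0.0068, 0.0399, -0.0129, -0.02]
[-0.0068, 0.0399, -0.0129, -0.02]
[-0.0068, 0.0399, -0.0128, -0.02]
[-0.0068, 0.04, -0.0128, -0.02]
[-0.0068, 0.04, -0.0128, -0.02]
[-0.0068, 0.04, -0.0128, -0.02]
[-0.0068, 0.04, -0.0128, -0.02]
[-0.0068, 0.04, -0.0128, -0.02]
[-0.0068, 0.04, -0.0128, -0.02]
[-0.0068, 0.04, -0.0127, -0.02]
[-0.0068, 0.04, -0.0127, -0.02]
```

View pics/w2.png

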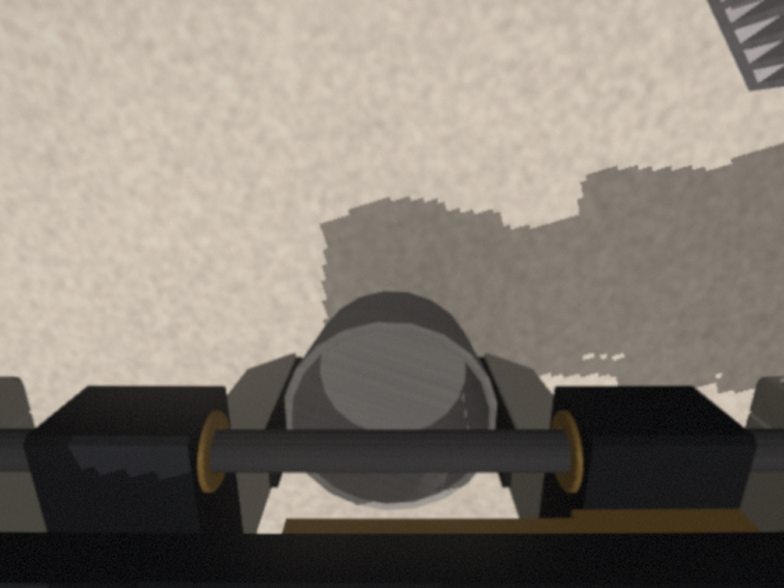

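View pics/s2.png

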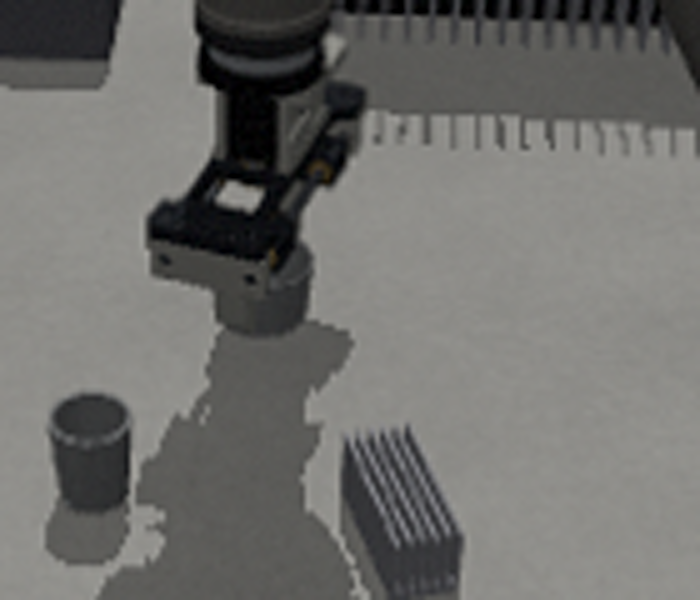

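```bash
python3 - <<'E'
from h import *
from scipy.spatial.transform import Rotation as R
c=robot.get_calibration('wrist');s=robot.observe();print(s['qvel'].round(3),s['tool_pos'])
M=R.from_euler('xyz',s['tool_rot']).as_matrix()
for z in(.05,.056): print(M.T@(back(c,[(391/1.4,413/1.4)],z)[0]-s['tool_pos']))
im=robot.read_camera('wrist');crop(im,150,180,280,210,2.8,'pics/w3.png')
E
python3 plan.py .502 .0416 .10 73 .045
```

```text
[ 0.001  0.012  0.012 -0.001 -0.022  0.   ] [ 0.50820158 -0.42100744  0.02599442]
[-0.02400566 -0.00100732 -0.00091865]
[-0.03001053 -0.00102737 -0.00461763]
t 4.35 pos [ 0.508  -0.4208  0.0253] yaw 72.77 tilt -1.0 open 0.0635 F [ 0.1 -0.5 -1.2] rows 11
[-0.0068, 0.04, -0.013, -0.02]
[-0.0068, 0.04, -0.0129, -0.02]
[-0.0068, 0.04, -0.0129, -0.02]
[-0.0068, 0.04, -0.0129, -0.02]
[-0.0068, 0.04, -0.0129, -0.02]
[-0.0068, 0.04, -0.0129, -0.02]
[-0.0068, 0.04, -0.0129, -0.02]
[-0.0068, 0.04, -0.0129, -0.02]
[-0.0068, 0.04, -0.0128, -0.02]
[-0.0068, 0.04, -0.0128, -0.02]
[-0.0068, 0.04, -0.0128, -0.02]
```

View pics/w3.png

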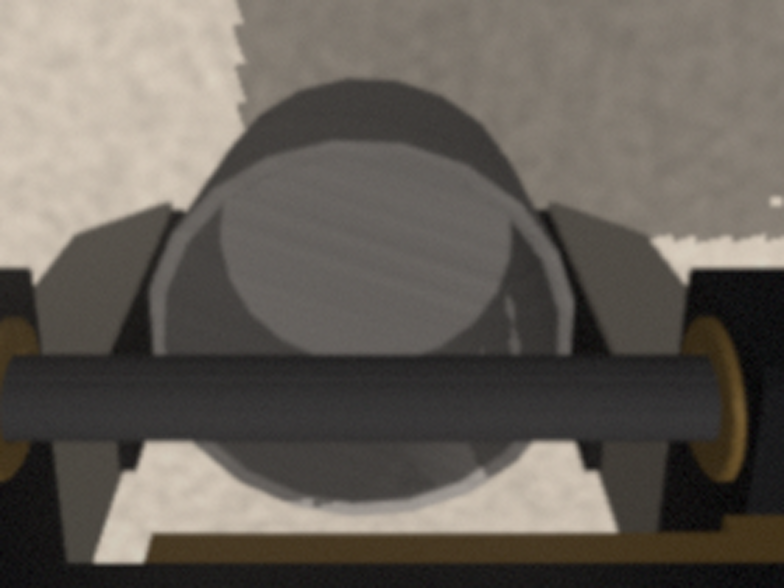

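Request:
play_rows --moves '[[[-0.03, 0, 0, 0, -1], [-0.035, 0.005, -0.003, 0, -1], [-0.02, 0.025, -0.01, 0, -1], [0, 0.04, -0.013, 0, -1], [0, 0.04, -0.013, 0, -1], [0, 0.04, -0.013, 0, -1], [0, 0.04, -0.013, 0, -1], [0, 0.04, -0.013, 0, -1], [0, 0.04, -0.013, 0, -1], [0, 0.04, -0.013, 0, -1]]]'

```text
time: 5.35
tool_pos: [0.5004, -0.0886, 0.114]
tool_rot: [-0.329, 1.563, -0.639]
contact_force: [0.4, 0.3, -0.9]
opening: 0.0634
```

```bash
python3 plan.py .5065 .0404 .10 73 .025
```

```text
t 5.35 pos [ 0.5004 -0.0886  0.114 ] yaw 72.23 tilt -1.0 open 0.0634 F [ 0.4  0.3 -0.9] rows 6
[0.0022, 0.0208, -0.0056, -0.13]
[0.0022, 0.0208, -0.0056, -0.13]
[0.0022, 0.0208, -0.0055, -0.13]
[0.0022, 0.0208, -0.0055, -0.13]
[0.0022, 0.0208, -0.0054, -0.13]
[0.0022, 0.0209, -0.0054, -0.13]
```

Request:
play_rows --moves '[[[0, 0.025, -0.006, -0.7, -1], [0, 0.025, -0.006, 0, -1], [0, 0.02, -0.006, 0, -1], [0, 0.018, -0.005, 0, -1], [0.003, 0.012, -0.003, 0, -1], [0.004, 0.006, 0, 0, -1], [0.004, 0, 0, 0, -1], [0, 0, 0, 0, -1], [0, 0, 0, 0, -1], [0, 0, 0, 0, -1]]]'

```text
time: 6.35
tool_pos: [0.506, 0.0285, 0.1026]
tool_rot: [-0.258, 1.561, -0.55]
contact_force: [-0.1, 0.1, -1.3]
opening: 0.0635
```

```bash
python3 plan.py .5065 .0404 .013 73 .02;  python3 - <<'E'
from h import *
im=robot.read_camera('wrist');crop(im,0,0,560,420,1.4,'pics/w4.png')
im=robot.read_camera('side');crop(im,190,130,160,140,5,'pics/s4.png')
E
```

```text
t 6.35 pos [0.506  0.0285 0.1026] yaw 73.28 tilt -1.0 open 0.0635 F [-0.1  0.1 -1.3] rows 5
[0.0179, 0.0023, -0.0008, 0.06]
[0.0179, 0.0023, -0.0008, 0.06]
[0.0179, 0.0023, -0.0008, 0.06]
[0.0179, 0.0023, -0.0008, 0.06]
[0.0179, 0.0023, -0.0008, 0.06]
```

View pics/w4.png

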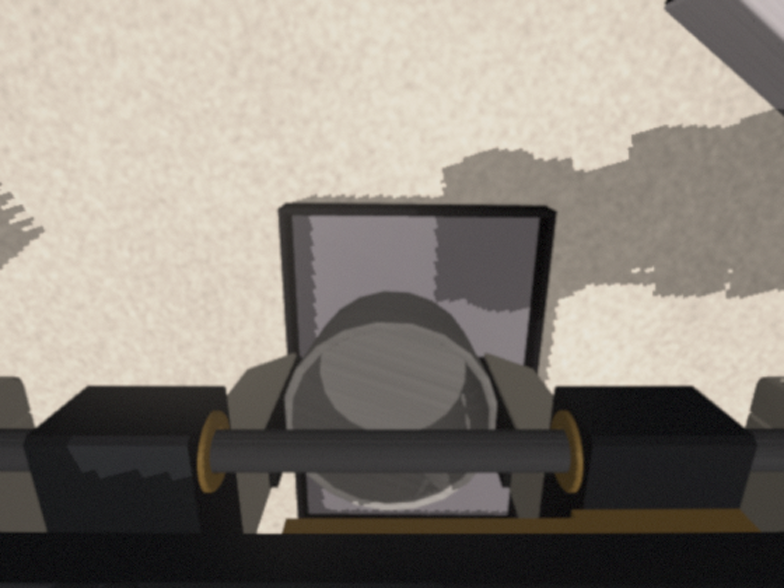

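View pics/s4.png

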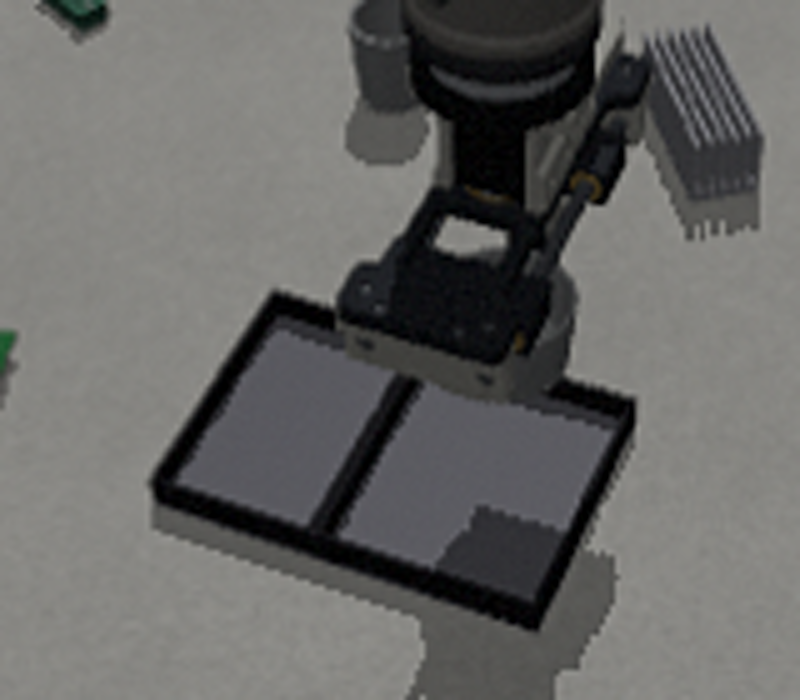

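Request:
play_rows --moves '[[[0.01, 0.004, 0, 0, -1], [0.015, 0.004, 0, 0, -1], [0.015, 0.003, 0, 0, -1], [0.012, 0.001, 0, 0, -1], [0.008, 0, 0, 0, -1], [0.005, 0, 0, 0, -1], [0.003, 0, 0, 0, -1], [0, 0, 0, 0, -1], [0, 0, 0, 0, -1], [0, 0, 0, 0, -1]]]'

```text
time: 7.45
tool_pos: [0.5114, 0.0399, 0.0307]
tool_rot: [-0.133, 1.559, -0.427]
contact_force: [-0.0, -0.7, -1.0]
opening: 0.0631
```

```bash
python3 plan.py .5065 .0404 .013 73 .02;  python3 - <<'E'
from h import *
im=robot.read_camera('wrist');crop(im,0,0,560,420,1.4,'pics/w5.png')
E
```

```text
t 7.45 pos [0.5114 0.0399 0.0307] yaw 73.15 tilt -0.9999 open 0.0631 F [-0.  -0.7 -1. ] rows 1
[0.0176, -0.0009, -0.0051, 0.15]
```

View pics/w5.png

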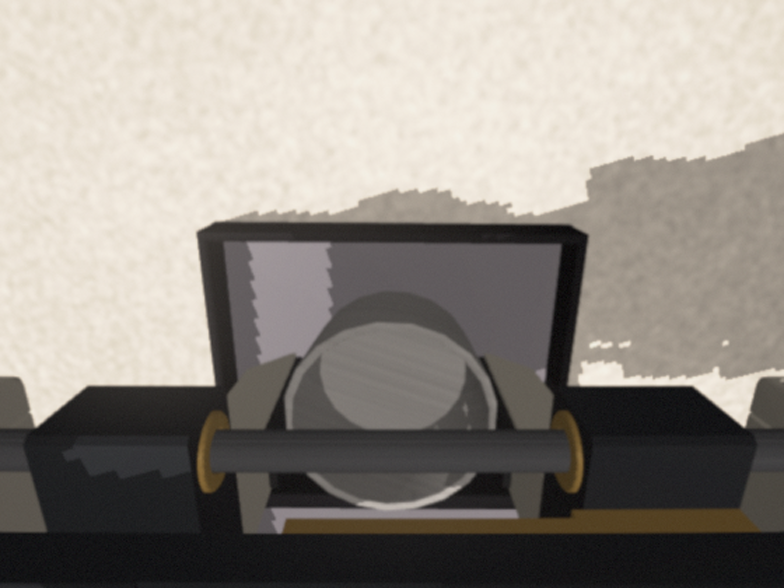

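Run:
```python
from h import *
from scipy.spatial.transform import Rotation as R
c=robot.get_calibration('wrist');s=robot.observe()
M=R.from_euler('xyz',s['tool_rot']).as_matrix()
def f(p,z): print(p,(M.T@(back(c,[(p[0]/1.4,p[1]/1.4)],z)[0]-s['tool_pos'])[1:].round(4)*1000)
f((390,233),.02);f((285,490),.02);f((285,506),.02)
f((200,232),.02);f((587,237),.02);f((222,242),.004);f((563,242),.004);f((391,415),.063)
im=robot.read_camera('wrist');crop(im,150,230,280,190,2.8,'pics/w6.png')
```

```text
File "<stdin>", line 5
    def f(p,z): print(p,(M.T@(back(c,[(p[0]/1.4,p[1]/1.4)],z)[0]-s['tool_pos'])[1:].round(4)*1000)
                     ^
SyntaxError: '(' was never closed
```

Run:
```python
from h import *
from scipy.spatial.transform import Rotation as R
c=robot.get_calibration('wrist');s=robot.observe()
M=R.from_euler('xyz',s['tool_rot']).as_matrix()
def f(p,z):
    w=back(c,[(p[0]/1.4,p[1]/1.4)],z)[0];print(p,(M.T@(w-s['tool_pos']))[1:].round(4)*1000)
f((390,233),.02);f((285,490),.02);f((285,506),.02)
f((200,232),.02);f((587,237),.02);f((222,242),.004);f((563,242),.004);f((391,415),.063)
im=robot.read_camera('wrist');crop(im,150,230,280,190,2.8,'pics/w6.png')
```

```text
(390, 233) [ -1.3 -52.8]
(285, 490) [-46.5  58.8]
(285, 506) [-47.1  67.4]
(200, 232) [-68.9 -53.2]
(587, 237) [ 68.9 -51.4]
(222, 242) [-67.1 -46.3]
(563, 242) [ 66.4 -46.3]
(391, 415) [-1.  -5.3]
```

View pics/w6.png

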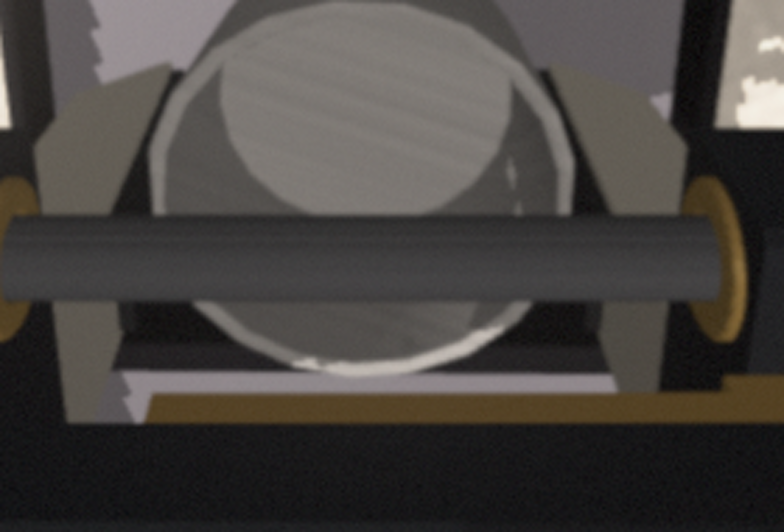

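Request:
play_rows --moves '[[[0.004, 0, -0.002, 0, -1], [0.004, 0, -0.002, 0, -1], [0.004, 0, -0.001, 0, -1], [0.003, 0, 0, 0, -1], [0.002, 0, 0, 0, -1], [0.002, 0, 0, 0, -1], [0.001, 0, 0, 0, -1], [0, 0, 0, 0, -1], [0, 0, 0, 0, -1], [0, 0, 0, 0, -1]]]'

```text
time: 8.55
tool_pos: [0.5081, 0.0418, 0.0123]
tool_rot: [-0.016, 1.554, -0.309]
contact_force: [-1.2, 0.1, -0.9]
opening: 0.0633
```

```bash
python3 plan.py .5065 .0404 .012 73 .02
```

```text
t 8.55 pos [0.5081 0.0418 0.0123] yaw 73.17 tilt -0.9999 open 0.0633 F [-1.2  0.1 -0.9] rows 1
[0.0003, -0.0018, -0.0011, 0.17]
```

Request:
play_rows --moves '[[[0.001, 0, 0, 0, -1], [0.001, 0, 0, 0, -1], [0, 0, 0, 0, -1], [0, 0, 0, 0, -1], [0, 0, 0, 0, -1], [0, 0, 0, 0, -1], [0, 0, 0, 0, -1], [0, 0, 0, 0, -1], [0, 0, 0, 0, -1], [0, 0, 0, 0, -1]]]'

```text
time: 9.55
tool_pos: [0.5089, 0.0417, 0.0122]
tool_rot: [-0.008, 1.553, -0.301]
contact_force: [0.2, -0.4, 2.4]
opening: 0.0634
```

```bash
python3 plan.py .5065 .0404 .012 73 .02;  python3 - <<'E'
from h import *
im=robot.read_camera('side');crop(im,190,130,160,140,5,'pics/s5.png')
E
```

```text
t 9.55 pos [0.5089 0.0417 0.0122] yaw 73.18 tilt -0.9998 open 0.0634 F [ 0.2 -0.4  2.4] rows 1
[0.0002, -0.0019, -0.0019, 0.18]
```

View pics/s5.png

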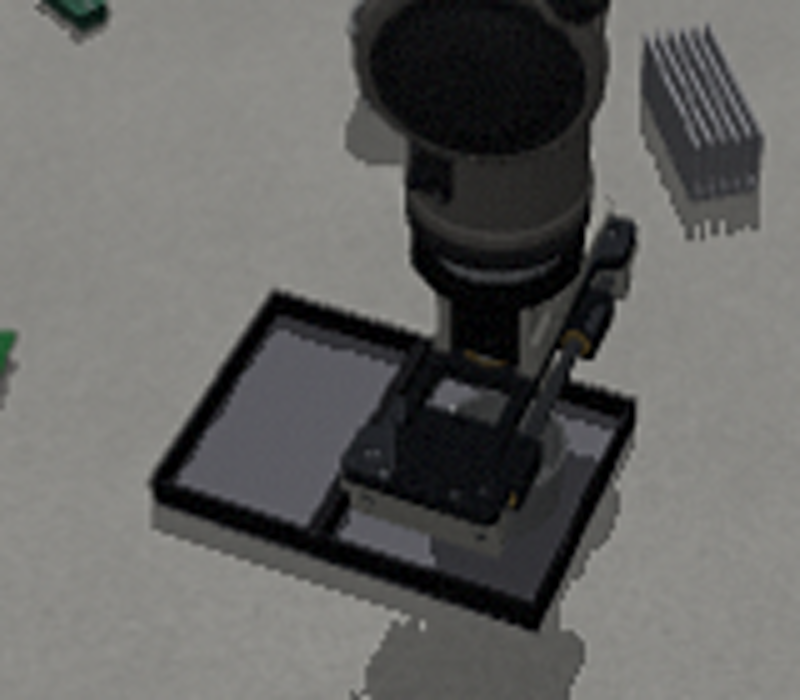

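Request:
play_rows --moves '[[[0, 0, 0, 0, 0.6], [0, 0, 0, 0, 0.6], [0, 0, 0, 0, 0.6], [0, 0, 0, 0, 0.6], [-0.005, 0, 0, 0, 0.6], [-0.015, 0, 0, 0, 0.6], [-0.03, 0, 0, 0, 0.8], [-0.04, 0, 0, 0, 1], [-0.03, 0, 0, 0, 1], [-0.01, 0, 0, 0, 1]]]'

```text
time: 10.6
tool_pos: [0.5051, 0.0424, 0.1453]
tool_rot: [-0.104, 1.558, -0.398]
contact_force: [0.9, 0.8, -0.2]
opening: 0.0915
```

```bash
python3 plan.py .595 -.2568 .16 73 .04;  python3 - <<'E'
from h import *
im=robot.read_camera('side');crop(im,190,130,160,140,5,'pics/s6.png')
im=robot.read_camera('wrist');crop(im,0,0,560,420,1.4,'pics/w7.png')
E
```

```text
t 10.6 pos [0.5051 0.0424 0.1453] yaw 73.16 tilt -0.9999 open 0.0915 F [ 0.9  0.8 -0.2] rows 8
[-0.0015, -0.0325, 0.0216, 0.02]
[-0.0015, -0.0325, 0.0216, 0.02]
[-0.0015, -0.0325, 0.0216, 0.02]
[-0.0015, -0.0325, 0.0217, 0.02]
[-0.0015, -0.0325, 0.0217, 0.02]
[-0.0015, -0.0325, 0.0217, 0.02]
[-0.0015, -0.0325, 0.0217, 0.02]
[-0.0015, -0.0325, 0.0217, 0.02]
```

View pics/s6.png

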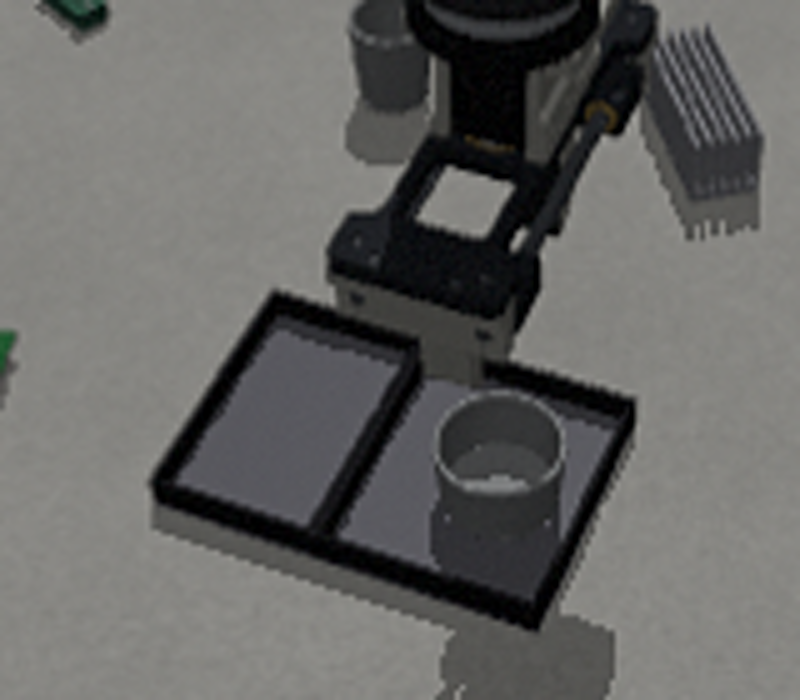

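View pics/w7.png

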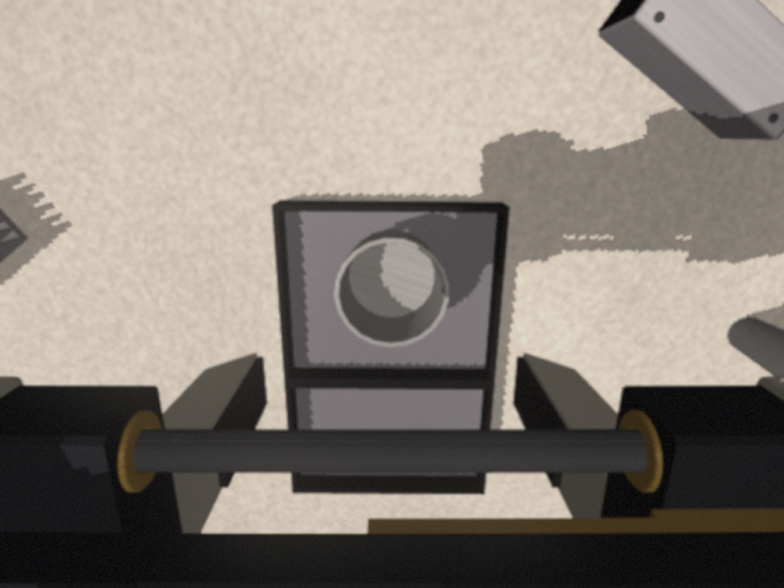

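The large pot stands upright in the larger bay, with its rim at (391,290) in the wrist view. I'll measure exactly where it sits and go for the medium pot.

Run:
```python
from h import *
c=robot.get_calibration('wrist');S=robot.get_calibration('side')
print(back(c,[(391/1.4,290.5/1.4)],.044), back(S,[(190+(499.5/5)-.4,130+(442/5)-.4)],.044))
```

```text
[[0.50197324 0.04235778 0.044     ]] [[0.50651426 0.04079523 0.044     ]]
```

Request:
play_rows --moves '[[[-0.002, -0.033, 0.022, 0, 1], [-0.002, -0.033, 0.022, 0, 1], [-0.002, -0.033, 0.022, 0, 1], [-0.002, -0.033, 0.022, 0, 1], [-0.002, -0.033, 0.022, 0, 1], [-0.002, -0.033, 0.022, 0, 1], [-0.001, -0.025, 0.017, 0, 1], [-0.001, -0.015, 0.01, 0, 1], [0, -0.008, 0.005, 0, 1], [0, 0, 0, 0, 1]]]'

```text
time: 11.7
tool_pos: [0.5851, -0.248, 0.1364]
tool_rot: [3.025, 1.551, 2.734]
contact_force: [-0.6, 0.1, 0.0]
opening: 0.0917
```

```bash
python3 plan.py .595 -.2568 .04 73 .02
python3 - <<'E'
from h import *
c=robot.get_calibration('wrist');im=robot.read_camera('wrist');crop(im,0,0,560,420,1.4,'pics/w8.png')
print(proj(c,[[.595,-.2568,.058]])*1.4)
E
```

```text
t 11.7 pos [ 0.5851 -0.248   0.1364] yaw 73.29 tilt -0.9998 open 0.0917 F [-0.6  0.1  0. ] rows 5
[0.0192, -0.0012, 0.0028, 0.06]
[0.0192, -0.0012, 0.0028, 0.06]
[0.0192, -0.0011, 0.0028, 0.06]
[0.0192, -0.0011, 0.0028, 0.06]
[0.0192, -0.0011, 0.0028, 0.06]
[[381.53576756 333.36600639]]
```

View pics/w8.png

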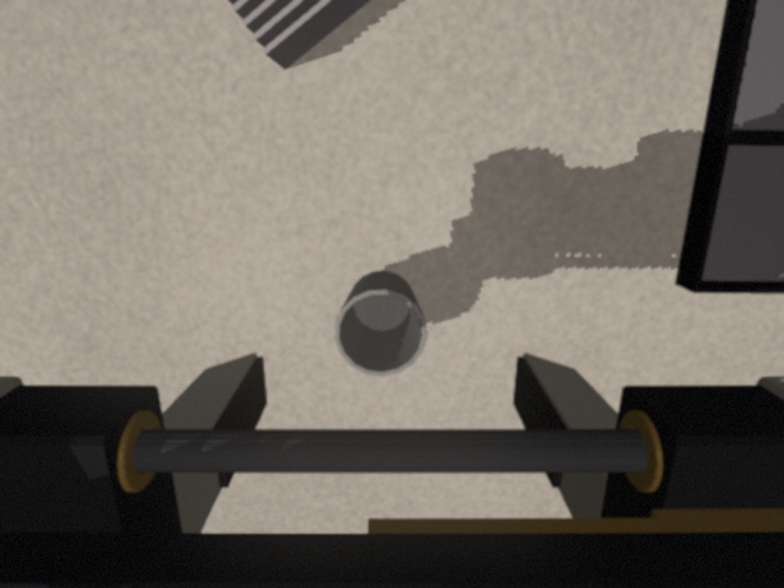

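Request:
play_rows --moves '[[[0.01, -0.001, 0.003, 0, 1], [0.015, -0.001, 0.003, 0, 1], [0.015, -0.002, 0.003, 0, 1], [0.015, -0.001, 0.002, 0, 1], [0.012, -0.001, 0.002, 0, 1], [0.008, 0, 0.001, 0, 1], [0.004, 0, 0, 0, 1], [0.002, 0, 0, 0, 1], [0, 0, 0, 0, 1], [0, 0, 0, 0, 1]]]'

```text
time: 12.75
tool_pos: [0.5947, -0.2507, 0.0458]
tool_rot: [2.963, 1.545, 2.678]
contact_force: [-0.4, 0.4, -0.7]
opening: 0.0919
```

```bash
python3 plan.py .595 -.2568 .042 73 .02
```

```text
t 12.75 pos [ 0.5947 -0.2507  0.0458] yaw 73.65 tilt -0.9997 open 0.0919 F [-0.4  0.4 -0.7] rows 1
[0.0037, -0.0058, 0.0021, 0.65]
```

Request:
play_rows --moves '[[[0.002, -0.003, 0.001, 0.5, 1], [0.002, -0.002, 0.001, 0, 1], [0, 0, 0, 0, 1], [0, 0, 0, 0, -1], [0, 0, 0, 0, -1], [0, 0, 0, 0, -1], [0, 0, 0, 0, -1], [0, 0, 0, 0, -1], [0, 0, 0, 0, -1], [0, 0, 0, 0, -1]]]'

```text
time: 13.75
tool_pos: [0.596, -0.257, 0.0434]
tool_rot: [2.973, 1.548, 2.678]
contact_force: [-0.2, -0.6, 0.0]
opening: 0.0483
```

Request:
play_rows --moves '[[[0, 0, 0, 0, -1], [0, 0, 0, 0, -1], [0, 0, 0, 0, -1], [-0.01, 0, 0, 0, -1], [-0.02, 0, 0, 0, -1], [-0.03, 0, 0, 0, -1], [-0.03, 0, 0, 0, -1], [-0.01, 0, 0, 0, -1], [0, 0, 0, 0, -1], [0, 0, 0, 0, -1]]]'

```text
time: 14.75
tool_pos: [0.5968, -0.2574, 0.1466]
tool_rot: [2.971, 1.544, 2.676]
contact_force: [-0.5, -0.3, -1.7]
opening: 0.0481
```

```bash
python3 plan.py .5065 .0404 .15 73 .02
python3 - <<'E'
from h import *
c=robot.get_calibration('wrist');im=robot.read_camera('wrist');crop(im,0,0,560,420,1.4,'pics/w9.png')
im=robot.read_camera('top');crop(im,200,90,240,180,3.3,'pics/t9.png')
im=robot.read_camera('side');crop(im,190,70,160,140,5,'pics/s9.png')
E
```

```text
t 14.75 pos [ 0.5968 -0.2574  0.1466] yaw 73.09 tilt -0.9996 open 0.0481 F [-0.5 -0.3 -1.7] rows 16
[0.0001, 0.0162, -0.0108, 0.01]
[0.0001, 0.0162, -0.0108, 0.01]
[0.0001, 0.0162, -0.0108, 0.01]
[0.0001, 0.0162, -0.0108, 0.01]
[0.0001, 0.0162, -0.0108, 0.01]
[0.0001, 0.0162, -0.0108, 0.01]
[0.0001, 0.0162, -0.0108, 0.01]
[0.0001, 0.0162, -0.0108, 0.01]
[0.0001, 0.0162, -0.0108, 0.01]
[0.0001, 0.0162, -0.0108, 0.01]
[0.0001, 0.0162, -0.0108, 0.01]
[0.0001, 0.0162, -0.0108, 0.01]
[0.0001, 0.0162, -0.0108, 0.01]
[0.0001, 0.0162, -0.0108, 0.01]
[0.0001, 0.0162, -0.0108, 0.01]
[0.0001, 0.0162, -0.0108, 0.01]
```

View pics/w9.png

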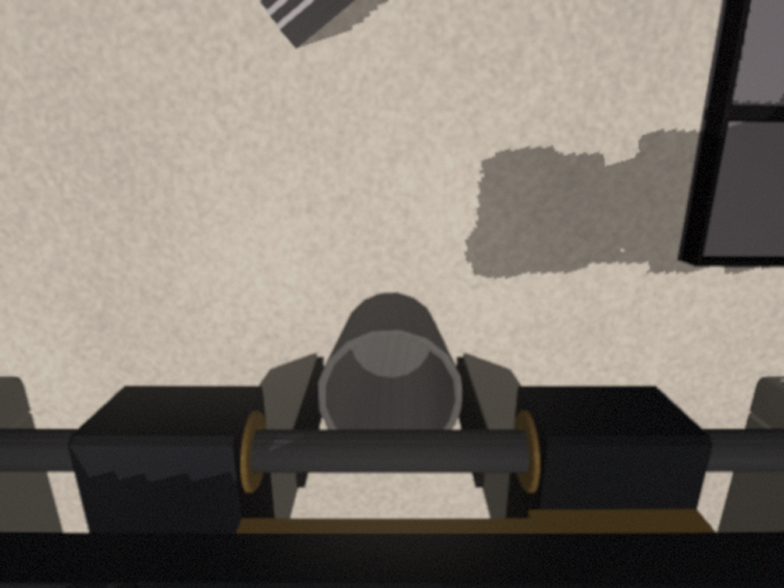

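View pics/t9.png

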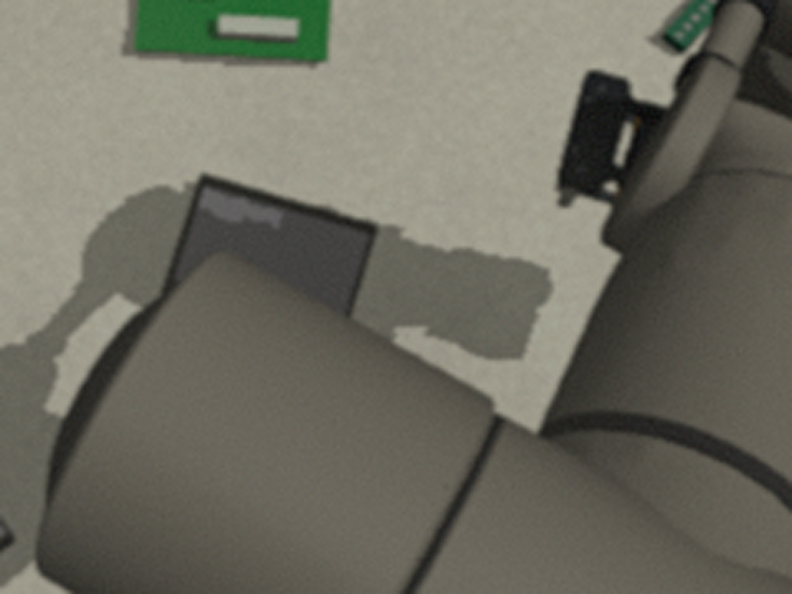

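View pics/s9.png

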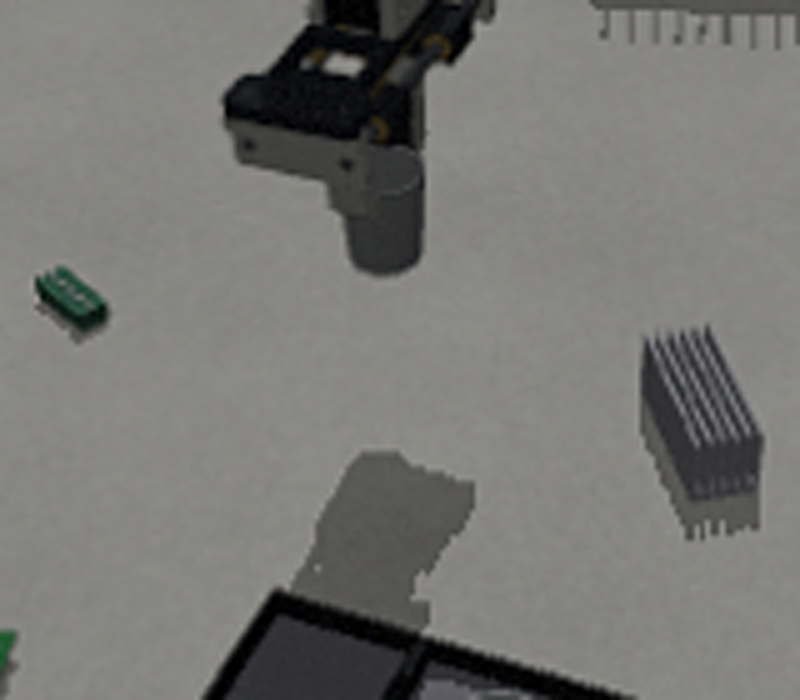

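Run:
```python
from h import *
from scipy.spatial.transform import Rotation as R
c=robot.get_calibration('wrist');s=robot.observe()
M=R.from_euler('xyz',s['tool_rot']).as_matrix()
print(M.round(3))
for p,z in [((390,392),.162),((390,392),.158)]:
    w=back(c,[(p[0]/1.4,p[1]/1.4)],z)[0];print(w-s['tool_pos'],(M.T@(w-s['tool_pos'])))
```

```text
[[-0.026  0.291  0.956]
 [ 0.013  0.957 -0.291]
 [-1.     0.005 -0.028]]
[-0.00394723 -0.00025437  0.01639256] [-0.01628754 -0.00130947 -0.00416686]
[-0.00193832 -0.00084018  0.01239256] [-0.01234851 -0.00130565 -0.00196165]
```

Request:
play_rows --moves '[[[0, 0.018, -0.011, 0, -1], [0, 0.03, -0.02, 0, -1], [0, 0.035, -0.023, 0, -1], [0, 0.035, -0.023, 0, -1], [0, 0.035, -0.023, 0, -1], [0, 0.035, -0.023, 0, -1], [0, 0.025, -0.018, 0, -1], [0, 0.015, -0.01, 0, -1], [0, 0.005, -0.005, 0, -1], [0, 0, 0, 0, -1]]]'

```text
time: 15.9
tool_pos: [0.5062, 0.0206, 0.1404]
tool_rot: [3.052, 1.523, 2.754]
contact_force: [-0.1, -0.4, -1.4]
opening: 0.0482
```

```bash
python3 plan.py .508 .041 .13 73 .02
python3 - <<'E'
from h import *
c=robot.get_calibration('wrist');im=robot.read_camera('wrist');crop(im,0,0,560,420,1.4,'pics/w10.png')
E
```

```text
t 15.9 pos [0.5062 0.0206 0.1404] yaw 72.93 tilt -0.9989 open 0.0482 F [-0.1 -0.4 -1.4] rows 2
[0.0053, 0.01, -0.0019, -0.04]
[0.0053, 0.01, -0.0019, -0.04]
```

View pics/w10.png

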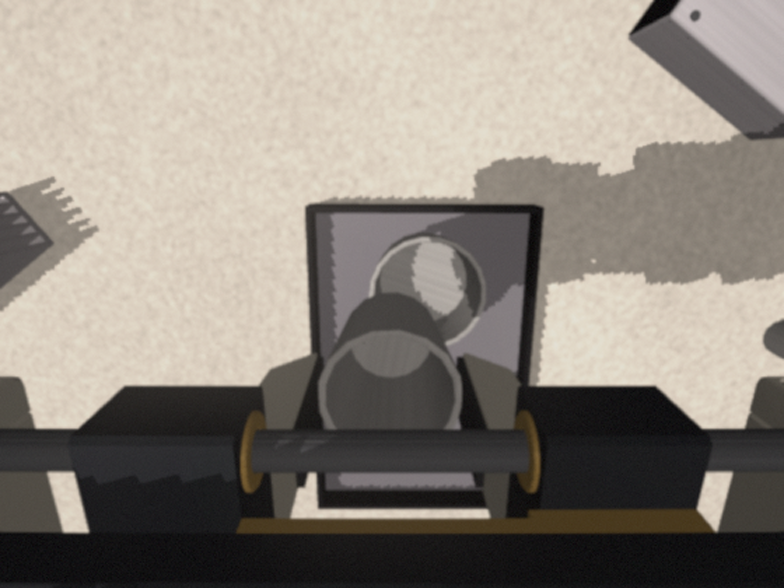

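Run:
```python
import numpy as np
from scipy.spatial.transform import Rotation as R
for e in [(-1.71160537,1.5692488,-2.17639906),(-2.759,1.57,-3.049),(1.429,1.568,1.137),(2.701,1.568,2.401),(2.753,1.568,2.453),(-.329,1.563,-.639),(-.258,1.561,-.55),(-.133,1.559,-.427),(-.016,1.554,-.309),(-.008,1.553,-.301),(-.104,1.558,-.398),(3.025,1.551,2.734),(2.963,1.545,2.678),(2.973,1.548,2.678),(2.971,1.544,2.676),(3.052,1.523,2.754)]:
    M=R.from_euler('xyz',e).as_matrix();print(np.degrees(M[:2,0]).round(2))
from h import robot
s=robot.observe();print(s['qpos'].round(3),s['qvel'].round(3));print(np.degrees(R.from_euler('xyz',s['tool_rot']).as_matrix()[:2,0]).round(2),s['time'])
```

```text
[-0.05 -0.07]
[-0.05 -0.  ]
[0.07 0.15]
[-0.12  0.11]
[-0.12  0.1 ]
[ 0.36 -0.27]
[ 0.48 -0.29]
[ 0.62 -0.28]
[ 0.92 -0.29]
[ 0.97 -0.3 ]
[ 0.68 -0.28]
[-1.04  0.45]
[-1.32  0.66]
[-1.17  0.58]
[-1.37  0.69]
[-2.53  1.03]
[-0.12   0.421  1.662  0.014  1.104 -1.399] [-0.023  0.004 -0.019 -0.004  0.001 -0.001]
[-2.52  1.03] 15.95
```

Run:
```python
from h import *
c=robot.get_calibration('wrist');s=robot.observe()
print(back(c,[(428/1.4,291/1.4)],.044)[0], back(c,[(390/1.4,392/1.4)],s['tool_pos'][2]+.015)[0]-s['tool_pos'])
```

```text
[0.50403917 0.04217317 0.044     ] [-0.00297459 -0.00053873  0.015     ]
```

Request:
play_rows --moves '[[[0.002, 0.003, 0, 0, -1], [0.002, 0.004, -0.001, 0, -1], [0.003, 0.004, -0.001, 0, -1], [0.003, 0.004, -0.001, 0, -1], [0.003, 0.002, 0, 0, -1], [0.002, 0.001, 0, 0, -1], [0.001, 0, 0, 0, -1], [0, 0, 0, 0, -1], [0, 0, 0, 0, -1], [0, 0, 0, 0, -1]]]'

```text
time: 16.95
tool_pos: [0.5097, 0.0363, 0.1221]
tool_rot: [3.072, 1.523, 2.768]
contact_force: [-0.4, -0.4, -1.5]
opening: 0.0483
```

```bash
cat > tl.py <<'E'
from h import *
from scipy.spatial.transform import Rotation as R
M=R.from_euler('xyz',robot.observe()['tool_rot']).as_matrix();print('tilt deg',np.degrees(M[:2,0]).round(2))
E
python3 plan.py .508 .041 .13 73 .02;python3 tl.py
python3 - <<'E'
from h import *
im=robot.read_camera('side');crop(im,190,130,160,140,5,'pics/s10.png')
c=robot.get_calibration('wrist');im=robot.read_camera('wrist');crop(im,0,0,560,420,1.4,'pics/w11.png')
E
```

```text
t 16.95 pos [0.5097 0.0363 0.1221] yaw 72.62 tilt -0.9989 open 0.0483 F [-0.4 -0.4 -1.5] rows 1
[-0.0078, 0.004, -0.0034, -0.38]
tilt deg [-2.55  1.  ]
```

View pics/s10.png

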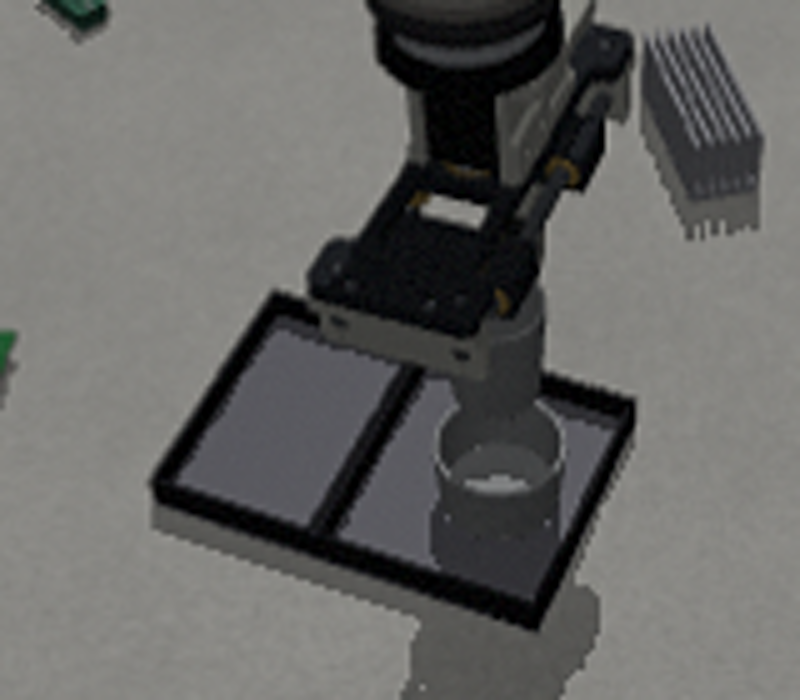

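View pics/w11.png

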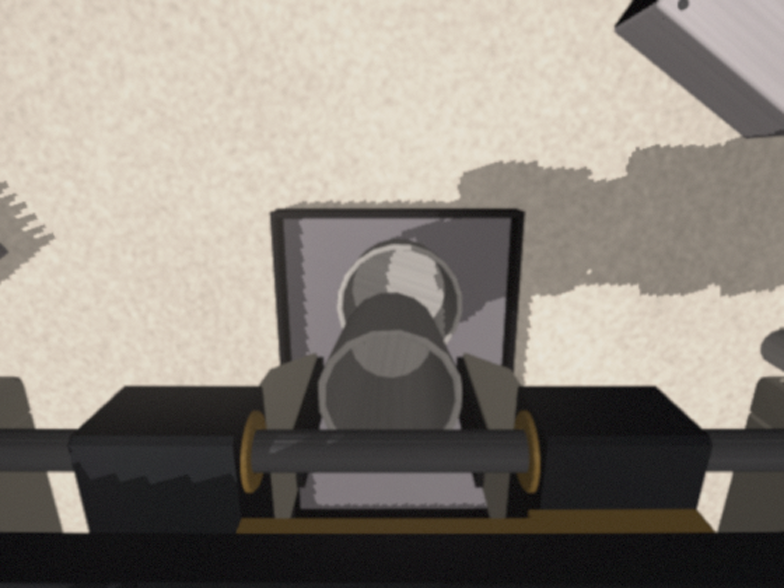

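```bash
python3 plan.py .508 .0415 .096 73 .05
```

```text
t 17.05 pos [0.5098 0.0363 0.1221] yaw 72.62 tilt -0.9989 open 0.0484 F [ 0.8  0.4 -1.3] rows 1
[0.0263, 0.0044, -0.002, -0.38]
```

Request:
play_rows --moves '[[[0.003, 0.002, 0, 0, -1], [0.004, 0.002, -0.001, 0, -1], [0.004, 0.001, 0, 0, -1], [0.004, 0, 0, 0, -1], [0.003, 0, 0, 0, -1], [0.002, 0, 0, 0, -1], [0.001, 0, 0, 0, -1], [0, 0, 0, 0, -1], [0, 0, 0, 0, -1], [0, 0, 0, 0, -1]]]'

```text
time: 18.05
tool_pos: [0.5092, 0.0421, 0.0992]
tool_rot: [3.074, 1.523, 2.77]
contact_force: [-0.8, -0.0, -1.4]
opening: 0.0482
```

```bash
python3 plan.py .508 .0415 .055 73 .05;python3 tl.py
python3 - <<'E'
from h import *
im=robot.read_camera('side');crop(im,190,130,160,140,5,'pics/s11.png')
E
```

```text
t 18.05 pos [0.5092 0.0421 0.0992] yaw 72.61 tilt -0.9989 open 0.0482 F [-0.8 -0.  -1.4] rows 1
[0.0441, -0.0011, 0.0011, -0.39]
tilt deg [-2.56  1.  ]
```

View pics/s11.png

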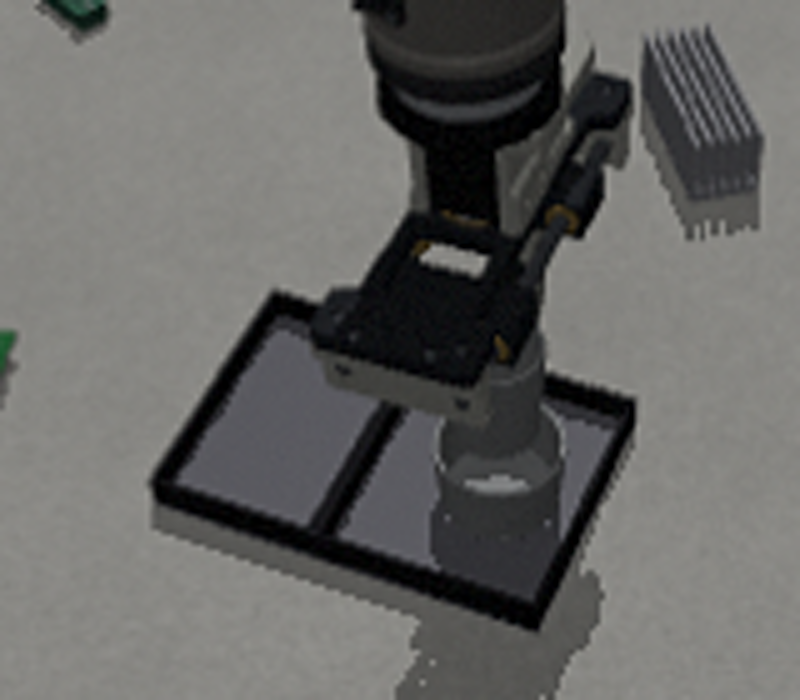

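Request:
play_rows --moves '[[[0.004, 0, 0, 0, -1], [0.006, -0.001, 0.001, 0, -1], [0.006, 0, 0, 0, -1], [0.006, 0, 0, 0, -1], [0.006, 0, 0, 0, -1], [0.004, 0, 0, 0, -1], [0.002, 0, 0, 0, -1], [0, 0, 0, 0, -1], [0, 0, 0, 0, -1], [0, 0, 0, 0, -1]]]'

```text
time: 19.1
tool_pos: [0.5082, 0.0414, 0.0618]
tool_rot: [3.077, 1.522, 2.774]
contact_force: [-0.8, 0.2, -0.8]
opening: 0.048
```

```bash
python3 plan.py .508 .0415 .053 73 .05;python3 tl.py
python3 - <<'E'
from h import *
im=robot.read_camera('side');crop(im,190,130,160,140,5,'pics/s12.png')
im=robot.read_camera('wrist');crop(im,0,0,560,420,1.4,'pics/w12.png')
E
```

```text
t 19.1 pos [0.5082 0.0414 0.0618] yaw 72.61 tilt -0.9988 open 0.048 F [-0.8  0.2 -0.8] rows 1
[0.0088, 0.0, 0.0002, -0.39]
tilt deg [-2.59  1.  ]
```

View pics/s12.png

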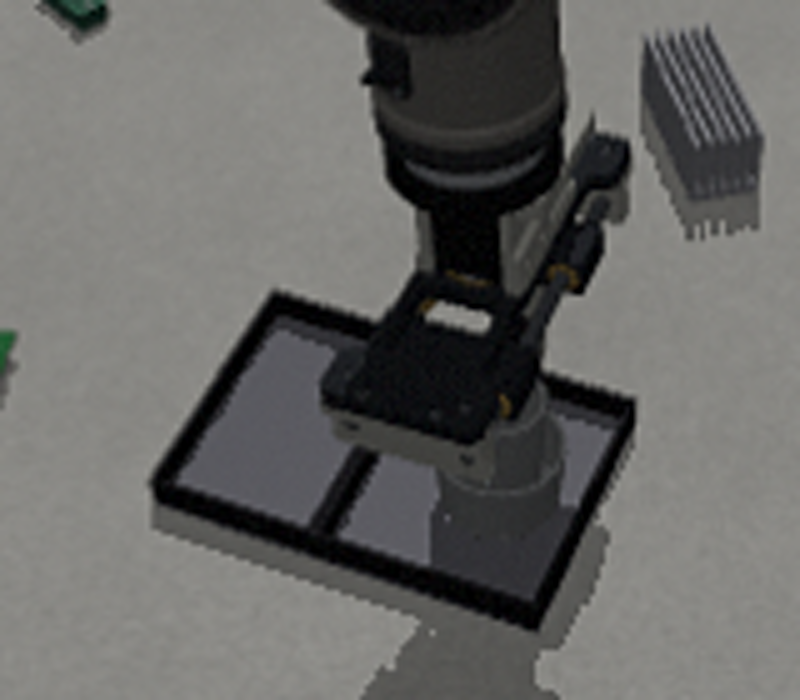

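View pics/w12.png

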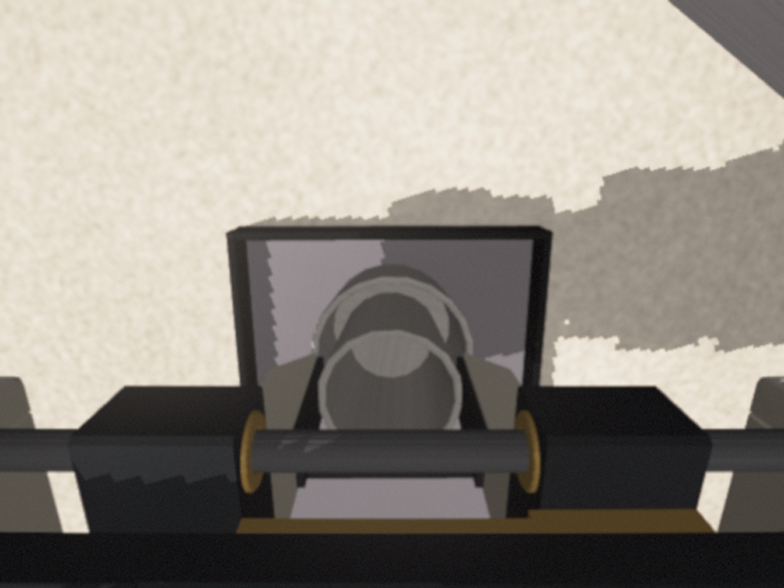

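The medium pot is inside the large one and centred in both views. I'll lower it the last 9 mm onto the floor.

Request:
play_rows --moves '[[[0.003, 0, 0, 0, -1], [0.003, 0, 0, 0, -1], [0.002, 0, 0, 0, -1], [0.001, 0, 0, 0, -1], [0.001, 0, 0, 0, -1], [0, 0, 0, 0, -1], [0, 0, 0, 0, -1], [0, 0, 0, 0, -1], [0, 0, 0, 0, -1], [0, 0, 0, 0, -1]]]'

```text
time: 20.2
tool_pos: [0.5079, 0.0418, 0.0526]
tool_rot: [3.064, 1.523, 2.76]
contact_force: [-0.7, -0.6, 1.6]
opening: 0.0478
```

```bash
python3 plan.py .508 .0415 .052 73 .05;python3 tl.py
```

```text
t 20.2 pos [0.5079 0.0418 0.0526] yaw 72.62 tilt -0.9989 open 0.0478 F [-0.7 -0.6  1.6] rows 1
[0.0006, -0.0003, 0.0002, -0.38]
tilt deg [-2.52  1.01]
```

Request:
play_rows --moves '[[[0, 0, 0, 0, 0.6], [0, 0, 0, 0, 0.6], [0, 0, 0, 0, 0.6], [0, 0, 0, 0, 0.6], [-0.005, 0, 0, 0, 0.6], [-0.01, 0, 0, 0, 0.8], [-0.02, 0, 0, 0, 1], [-0.02, 0, 0, 0, 1], [-0.02, 0, 0, 0, 1], [-0.01, 0, 0, 0, 1]]]'

```text
time: 21.2
tool_pos: [0.5116, 0.0402, 0.1424]
tool_rot: [3.07, 1.523, 2.767]
contact_force: [-0.2, 0.4, 0.0]
opening: 0.0916
```

```bash
python3 plan.py .6154 .2612 .18 73 .04;python3 tl.py
python3 - <<'E'
from h import *
im=robot.read_camera('side');crop(im,190,130,160,140,5,'pics/s13.png')
im=robot.read_camera('wrist');crop(im,0,0,560,420,1.4,'pics/w13.png')
E
```

```text
t 21.2 pos [0.5116 0.0402 0.1424] yaw 72.61 tilt -0.9988 open 0.0916 F [-0.2  0.4  0. ] rows 7
[-0.0055, 0.0346, 0.0045, -0.06]
[-0.0055, 0.0346, 0.0045, -0.06]
[-0.0055, 0.0346, 0.0045, -0.06]
[-0.0055, 0.0346, 0.0046, -0.06]
[-0.0055, 0.0346, 0.0046, -0.06]
[-0.0055, 0.0346, 0.0046, -0.06]
[-0.0055, 0.0346, 0.0047, -0.06]
tilt deg [-2.57  1.01]
```

View pics/s13.png

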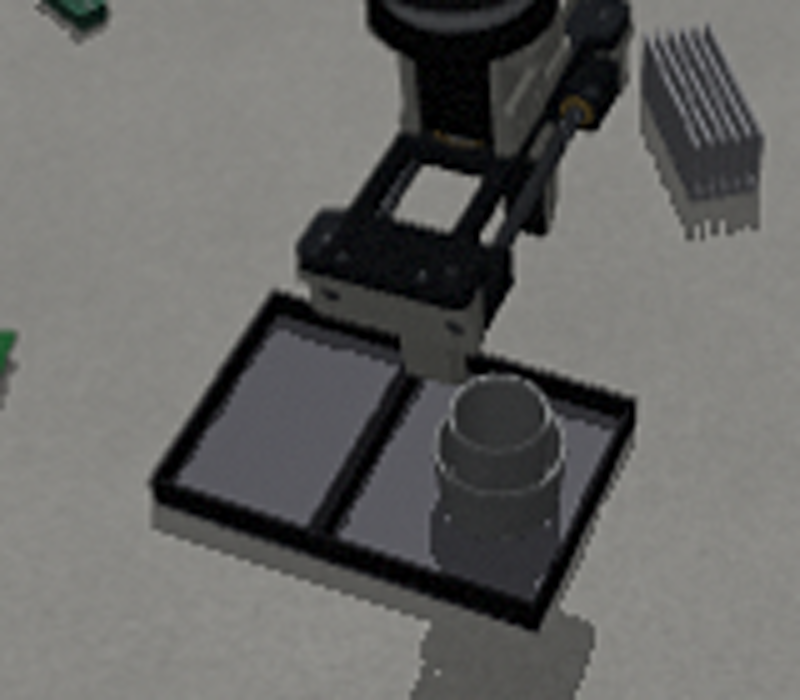

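View pics/w13.png

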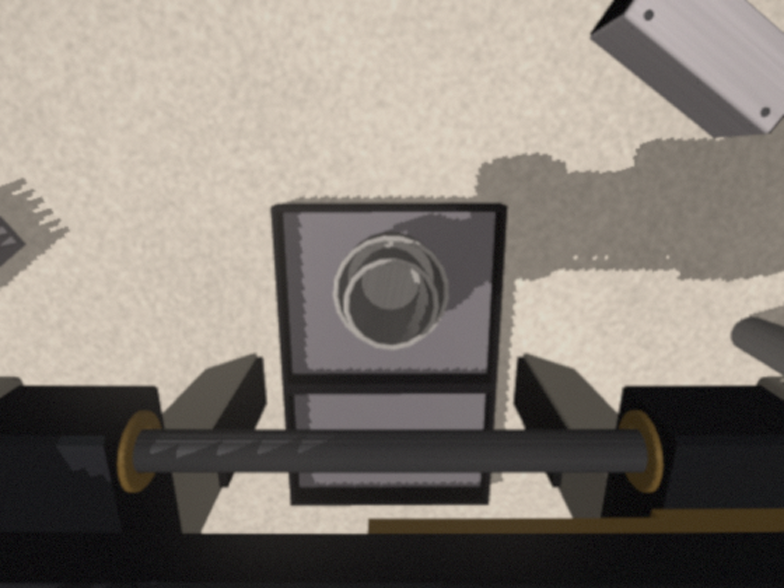

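Run:
```python
from h import *
c=robot.get_calibration('wrist');S=robot.get_calibration('side')
print(back(c,[(391.5/1.4,304/1.4)],.067), back(S,[(190+(500/5)-.4,130+(414/5)-.4)],.067))
```

```text
[[0.50450941 0.0422778  0.067     ]] [[0.50596733 0.04202374 0.067     ]]
```

Request:
play_rows --moves '[[[-0.006, 0.01, 0.001, 0, 1], [-0.006, 0.02, 0.002, 0, 1], [-0.006, 0.025, 0.003, 0, 1], [-0.006, 0.025, 0.003, 0, 1], [-0.004, 0.025, 0.004, 0, 1], [-0.004, 0.025, 0.004, 0, 1], [-0.002, 0.025, 0.004, 0, 1], [0, 0.02, 0.003, 0, 1], [0, 0.015, 0.002, 0, 1], [0, 0.01, 0.001, 0, 1]]]'

```text
time: 22.3
tool_pos: [0.5986, 0.2345, 0.1686]
tool_rot: [-3.123, 1.509, 2.855]
contact_force: [0.3, -0.1, -0.3]
opening: 0.0921
```

```bash
python3 plan.py .6154 .2612 .16 73 .025;python3 tl.py
```

```text
t 22.3 pos [0.5986 0.2345 0.1686] yaw 72.5 tilt -0.9981 open 0.0921 F [ 0.3 -0.1 -0.3] rows 2
[0.004, 0.0153, 0.0043, -0.25]
[0.004, 0.0152, 0.0043, -0.25]
tilt deg [-3.41  1.01]
```

Request:
play_rows --moves '[[[0.002, 0.006, 0.002, 0, 1], [0.003, 0.006, 0.002, 0, 1], [0.003, 0.005, 0.002, 0, 1], [0.003, 0.002, 0.001, 0, 1], [0.003, 0, 0, 0, 1], [0.003, 0, 0, 0, 1], [0.002, 0, 0, 0, 1], [0, 0, 0, 0, 1], [0, 0, 0, 0, 1], [0, 0, 0, 0, 1]]]'

```text
time: 23.3
tool_pos: [0.6095, 0.251, 0.1456]
tool_rot: [-3.083, 1.505, 2.894]
contact_force: [0.0, -0.3, -0.6]
opening: 0.0926
```

```bash
python3 plan.py .6154 .2612 .06 73 .02;python3 tl.py
python3 - <<'E'
from h import *
c=robot.get_calibration('wrist');im=robot.read_camera('wrist');crop(im,0,0,560,420,1.4,'pics/w14.png')
print(proj(c,[[.6154,.2612,.076]])*1.4)
E
```

```text
t 23.3 pos [0.6095 0.251  0.1456] yaw 72.43 tilt -0.9978 open 0.0926 F [ 0.  -0.3 -0.6] rows 5
[0.017, 0.0024, 0.0016, -0.11]
[0.017, 0.0024, 0.0016, -0.11]
[0.017, 0.0023, 0.0016, -0.11]
[0.017, 0.0023, 0.0016, -0.11]
[0.017, 0.0023, 0.0016, -0.11]
tilt deg [-3.65  0.92]
[[415.34040145 328.27031847]]
```

View pics/w14.png

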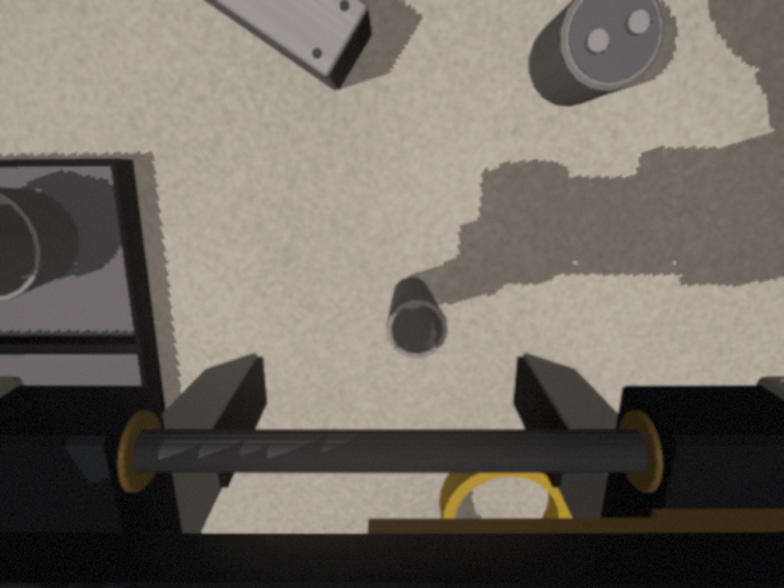

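Request:
play_rows --moves '[[[0.008, 0.002, 0.001, 0, 1], [0.012, 0.002, 0.001, 0, 1], [0.012, 0.002, 0.002, 0, 1], [0.012, 0.002, 0.001, 0, 1], [0.01, 0.002, 0.001, 0, 1], [0.008, 0.001, 0.001, 0, 1], [0.006, 0, 0, 0, 1], [0.004, 0, 0, 0, 1], [0, 0, 0, 0, 1], [0, 0, 0, 0, 1]]]'

```text
time: 24.35
tool_pos: [0.6147, 0.2615, 0.0652]
tool_rot: [-3.065, 1.503, 2.912]
contact_force: [-0.3, 0.2, 0.3]
opening: 0.0921
```

```bash
python3 plan.py .6154 .2612 .060 73 .05;python3 tl.py
```

```text
t 24.35 pos [0.6147 0.2615 0.0652] yaw 72.45 tilt -0.9977 open 0.0921 F [-0.3  0.2  0.3] rows 1
[0.0051, -0.0, 0.0011, -0.55]
tilt deg [-3.78  0.88]
```

Request:
play_rows --moves '[[[0.002, 0, 0, 0, 1], [0.002, 0, 0, 0, 1], [0.001, 0, 0, 0, 1], [0, 0, 0, 0, -1], [0, 0, 0, 0, -1], [0, 0, 0, 0, -1], [0, 0, 0, 0, -1], [0, 0, 0, 0, -1], [0, 0, 0, 0, -1], [0, 0, 0, 0, -1]]]'

```text
time: 25.35
tool_pos: [0.6154, 0.2617, 0.0618]
tool_rot: [-3.091, 1.506, 2.886]
contact_force: [0.4, 0.7, 0.5]
opening: 0.0401
```

Request:
play_rows --moves '[[[0, 0, 0, 0, -1], [0, 0, 0, 0, -1], [0, 0, 0, 0, -1], [0, 0, 0, 0, -1], [-0.01, 0, 0, 0, -1], [-0.02, 0, 0, 0, -1], [-0.03, 0, 0, 0, -1], [-0.02, 0, 0, 0, -1], [-0.01, 0, 0, 0, -1], [0, 0, 0, 0, -1]]]'

```text
time: 26.35
tool_pos: [0.6208, 0.2599, 0.1564]
tool_rot: [-3.074, 1.505, 2.902]
contact_force: [0.4, 0.8, -0.5]
opening: 0.031
```

```bash
python3 plan.py .508 .042 .16 73 .025;python3 tl.py
python3 - <<'E'
from h import *
c=robot.get_calibration('wrist');im=robot.read_camera('wrist');crop(im,0,0,560,420,1.4,'pics/w15.png')
im=robot.read_camera('side');crop(im,170,220,160,140,5,'pics/s15.png')
E
```

```text
t 26.35 pos [0.6208 0.2599 0.1564] yaw 72.44 tilt -0.9978 open 0.031 F [ 0.4  0.8 -0.5] rows 10
[0.0, -0.0242, -0.0042, -0.06]
[0.0, -0.0242, -0.0042, -0.06]
[0.0, -0.0242, -0.0042, -0.06]
[0.0, -0.0242, -0.0043, -0.06]
[0.0, -0.0242, -0.0043, -0.06]
[0.0, -0.0242, -0.0043, -0.06]
[0.0, -0.0242, -0.0043, -0.06]
[0.0, -0.0241, -0.0044, -0.06]
[0.0, -0.0241, -0.0044, -0.06]
[0.0, -0.0241, -0.0044, -0.06]
tilt deg [-3.68  0.9 ]
```

View pics/w15.png

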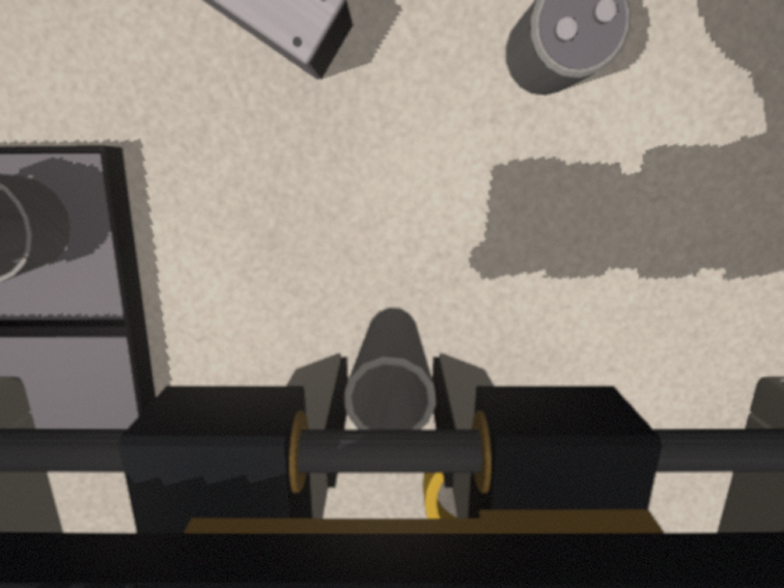

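View pics/s15.png

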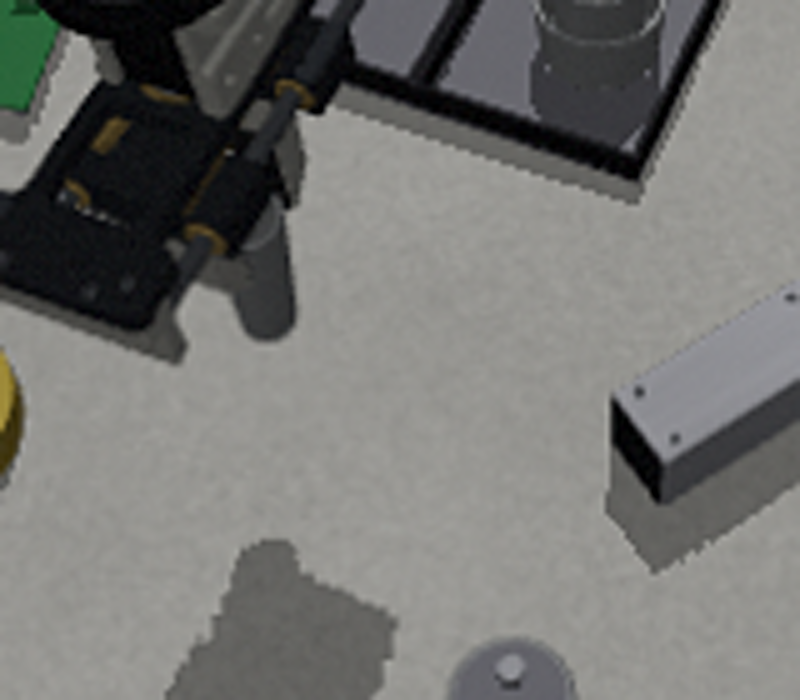

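Request:
play_rows --moves '[[[-0.001, -0.01, -0.002, 0, -1], [-0.001, -0.02, -0.004, 0, -1], [-0.001, -0.025, -0.004, 0, -1], [-0.001, -0.025, -0.005, 0, -1], [-0.001, -0.025, -0.005, 0, -1], [-0.001, -0.025, -0.005, 0, -1], [0, -0.025, -0.005, 0, -1], [0, -0.025, -0.005, 0, -1], [0, -0.015, -0.003, 0, -1], [0, -0.008, -0.001, 0, -1]]]'

```text
time: 27.45
tool_pos: [0.5071, 0.0671, 0.1534]
tool_rot: [-2.95, 1.478, 3.028]
contact_force: [-0.5, -0.6, -0.4]
opening: 0.0309
```

```bash
python3 plan.py .505 .042 .15 73 .025;python3 tl.py
```

```text
t 27.45 pos [0.5071 0.0671 0.1534] yaw 72.58 tilt -0.9957 open 0.0309 F [-0.5 -0.6 -0.4] rows 2
[0.0017, -0.0122, 0.0029, -0.21]
[0.0017, -0.0123, 0.0029, -0.21]
tilt deg [-5.26  0.6 ]
```

Request:
play_rows --moves '[[[0, -0.004, 0.001, 0, -1], [0, -0.004, 0.001, 0, -1], [0, -0.004, 0.001, 0, -1], [0, -0.004, 0.001, 0, -1], [0, -0.004, 0.001, 0, -1], [0, -0.002, 0, 0, -1], [0, -0.001, 0, 0, -1], [0, 0, 0, 0, -1], [0, 0, 0, 0, -1], [0, 0, 0, 0, -1]]]'

```text
time: 28.45
tool_pos: [0.5046, 0.0426, 0.152]
tool_rot: [-2.954, 1.476, 3.025]
contact_force: [-0.0, 0.3, -0.4]
opening: 0.0312
```

```bash
python3 plan.py .5065 .042 .15 73 .025;python3 tl.py
python3 - <<'E'
from h import *
c=robot.get_calibration('wrist');im=robot.read_camera('wrist');crop(im,0,0,560,420,1.4,'pics/w16.png')
im=robot.read_camera('side');crop(im,190,130,160,140,5,'pics/s16.png')
E
```

```text
t 28.45 pos [0.5046 0.0426 0.152 ] yaw 72.62 tilt -0.9955 open 0.0312 F [-0.   0.3 -0.4] rows 1
[0.0018, 0.0001, 0.0021, -0.38]
tilt deg [-5.37  0.63]
```

View pics/w16.png

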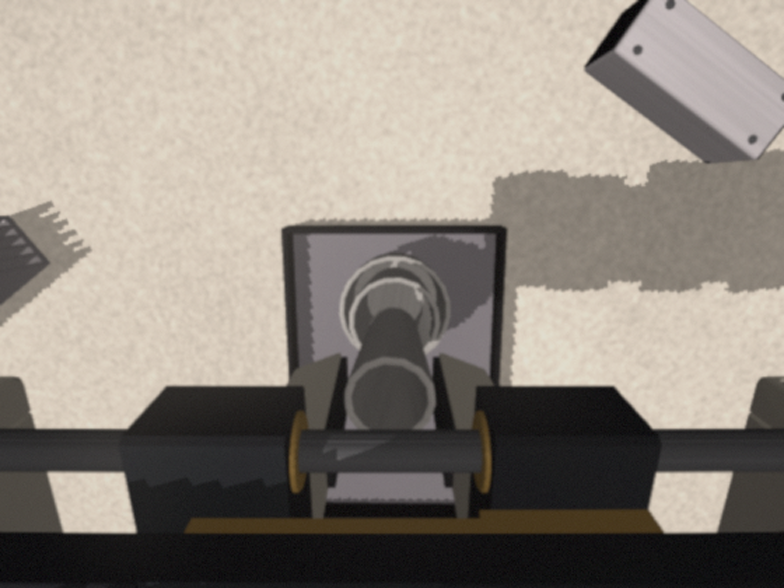

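View pics/s16.png

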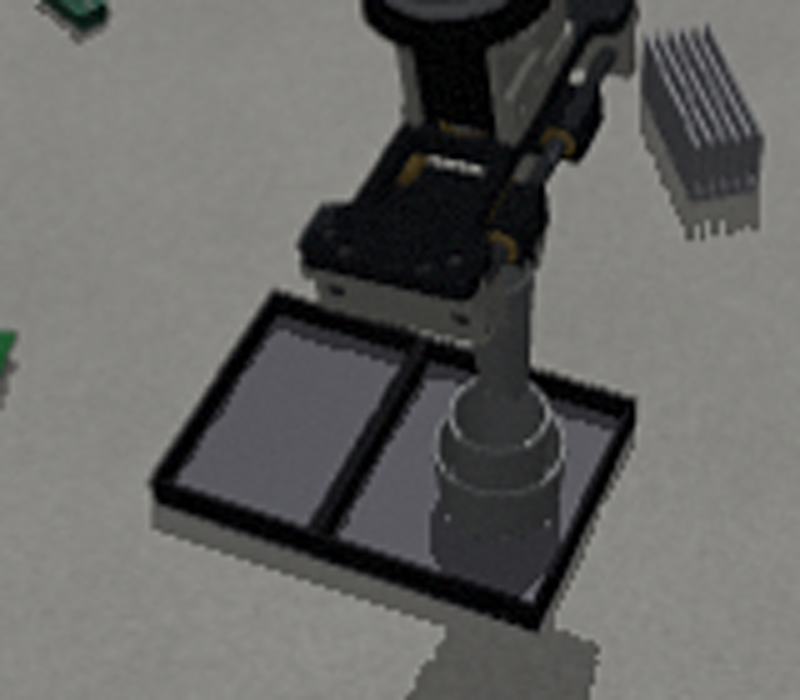

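Request:
play_rows --moves '[[[0.004, 0, 0.002, 0, -1], [0.005, 0, 0.001, 0, -1], [0.006, 0, 0.001, 0, -1], [0.006, 0, 0, 0, -1], [0.006, 0, 0.001, 0, -1], [0.005, 0, 0, 0, -1], [0.002, 0, 0.001, 0, -1], [0, 0, 0, 0, -1], [0, 0, 0, 0, -1], [0, 0, 0, 0, -1]]]'

```text
time: 29.55
tool_pos: [0.507, 0.0412, 0.1137]
tool_rot: [-2.953, 1.475, 3.026]
contact_force: [-0.4, -0.5, -0.4]
opening: 0.031
```

```bash
python3 plan.py .5065 .042 .078 73 .05;python3 tl.py
python3 - <<'E'
from h import *
c=robot.get_calibration('wrist');im=robot.read_camera('wrist');crop(im,140,100,280,210,2.8,'pics/w17.png')
im=robot.read_camera('side');crop(im,190,130,160,140,5,'pics/s17.png')
E
```

```text
t 29.55 pos [0.507  0.0412 0.1137] yaw 72.64 tilt -0.9954 open 0.031 F [-0.4 -0.5 -0.4] rows 1
[0.0356, 0.0013, 0.0026, -0.36]
tilt deg [-5.45  0.63]
```

View pics/w17.png

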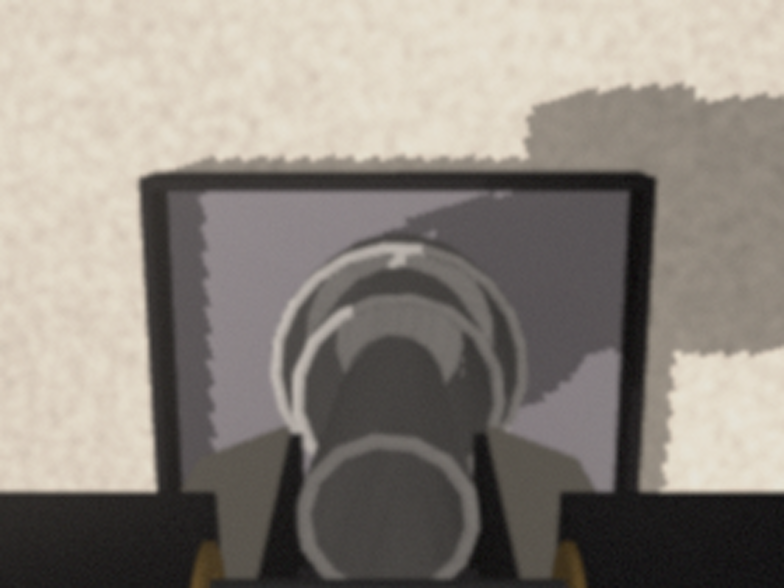

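View pics/s17.png

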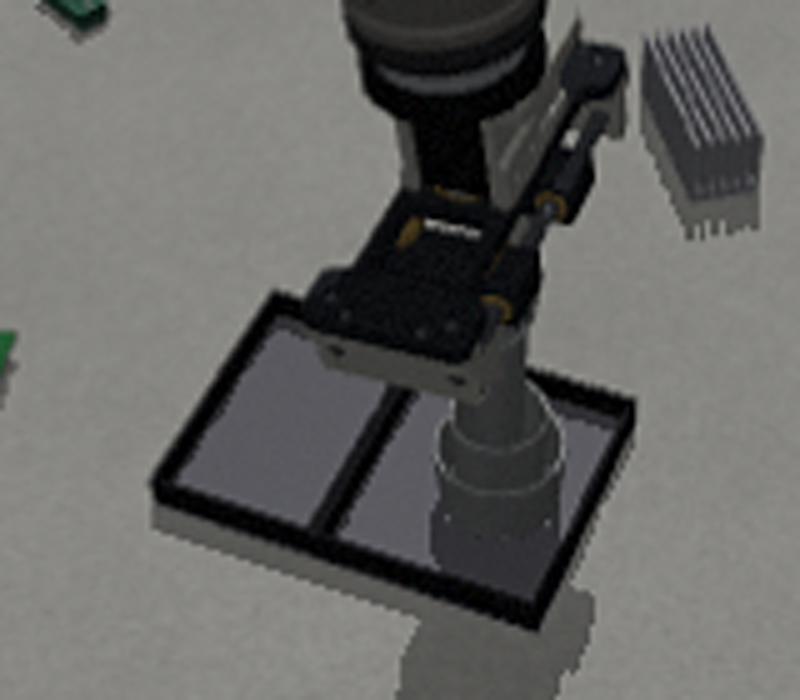

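Request:
play_rows --moves '[[[0.004, 0.001, 0, 0, -1], [0.005, 0, 0.001, 0, -1], [0.006, 0, 0, 0, -1], [0.005, 0, 0, 0, -1], [0.004, 0, 0.001, 0, -1], [0.002, 0, 0, 0, -1], [0.001, 0, 0, 0, -1], [0, 0, 0, 0, -1], [0, 0, 0, 0, -1], [0, 0, 0, 0, -1]]]'

```text
time: 30.65
tool_pos: [0.5067, 0.0419, 0.0843]
tool_rot: [-2.954, 1.475, 3.026]
contact_force: [0.7, -0.0, -0.2]
opening: 0.0308
```

```bash
python3 plan.py .5065 .042 .076 73 .05;python3 tl.py
```

```text
t 30.65 pos [0.5067 0.0419 0.0843] yaw 72.64 tilt -0.9954 open 0.0308 F [ 0.7 -0.  -0.2] rows 1
[0.0082, 0.0002, 0.0006, -0.36]
tilt deg [-5.43  0.63]
```

Request:
play_rows --moves '[[[0.003, 0, 0, 0, -1], [0.002, 0, 0.001, 0, -1], [0.002, 0, 0, 0, -1], [0.001, 0, 0, 0, -1], [0.001, 0, 0, 0, -1], [0, 0, 0, 0, -1], [0, 0, 0, 0, -1], [0, 0, 0, 0, -1], [0, 0, 0, 0, -1], [0, 0, 0, 0, -1]]]'

```text
time: 31.65
tool_pos: [0.5077, 0.0417, 0.0759]
tool_rot: [-2.955, 1.478, 3.024]
contact_force: [-0.7, -0.3, 0.5]
opening: 0.0308
```

```bash
python3 plan.py .5065 .042 .076 73 .05;python3 tl.py
python3 - <<'E'
from h import *
im=robot.read_camera('side');crop(im,190,130,160,140,5,'pics/s18.png')
E
```

```text
t 31.65 pos [0.5077 0.0417 0.0759] yaw 72.64 tilt -0.9957 open 0.0308 F [-0.7 -0.3  0.5] rows 1
[-0.0, -0.0, -0.0012, -0.36]
tilt deg [-5.28  0.62]
```

View pics/s18.png

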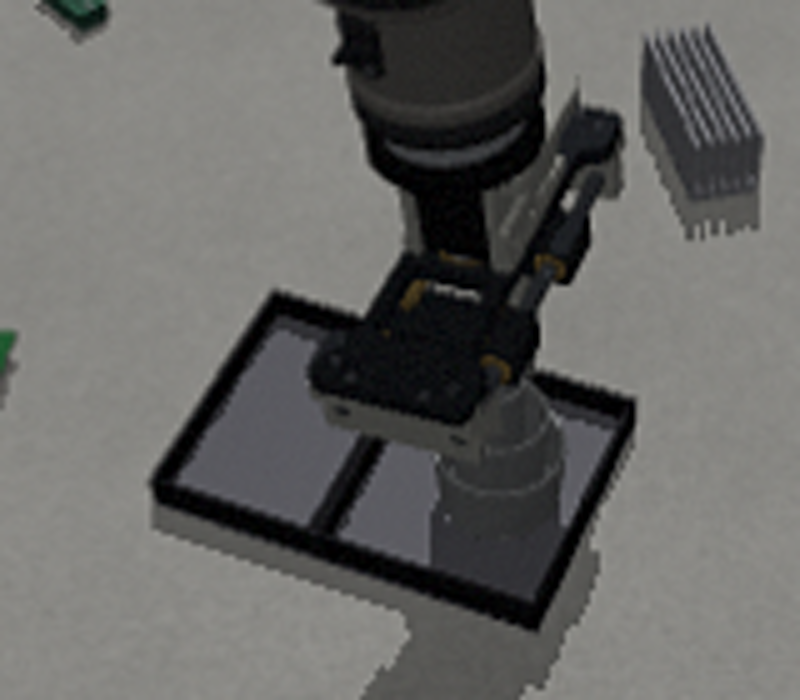

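Request:
play_rows --moves '[[[0.001, 0, 0, 0, -1], [0, 0, 0, 0, -1], [0, 0, 0, 0, 0.1], [0, 0, 0, 0, 0.1], [0, 0, 0, 0, 0.1], [0, 0, 0, 0, 0.1], [-0.005, 0, 0, 0, 0.1], [-0.01, 0, 0, 0, 0.4], [-0.015, 0, 0, 0, 0.7], [-0.015, 0, 0, 0, 1]]]'

```text
time: 32.7
tool_pos: [0.5111, 0.0412, 0.1215]
tool_rot: [-2.953, 1.475, 3.026]
contact_force: [0.5, -0.3, 0.5]
opening: 0.07
```

```bash
python3 plan.py .5065 .042 .2 73 .05;python3 tl.py
python3 - <<'E'
from h import *
im=robot.read_camera('side');crop(im,190,130,160,140,5,'pics/s19.png')
im=robot.read_camera('wrist');crop(im,0,0,560,420,1.4,'pics/w19.png')
E
```

```text
t 32.7 pos [0.5111 0.0412 0.1215] yaw 72.64 tilt -0.9954 open 0.07 F [ 0.5 -0.3  0.5] rows 2
[-0.0389, -0.001, -0.006, -0.18]
[-0.0389, -0.001, -0.006, -0.18]
tilt deg [-5.46  0.63]
```

View pics/s19.png

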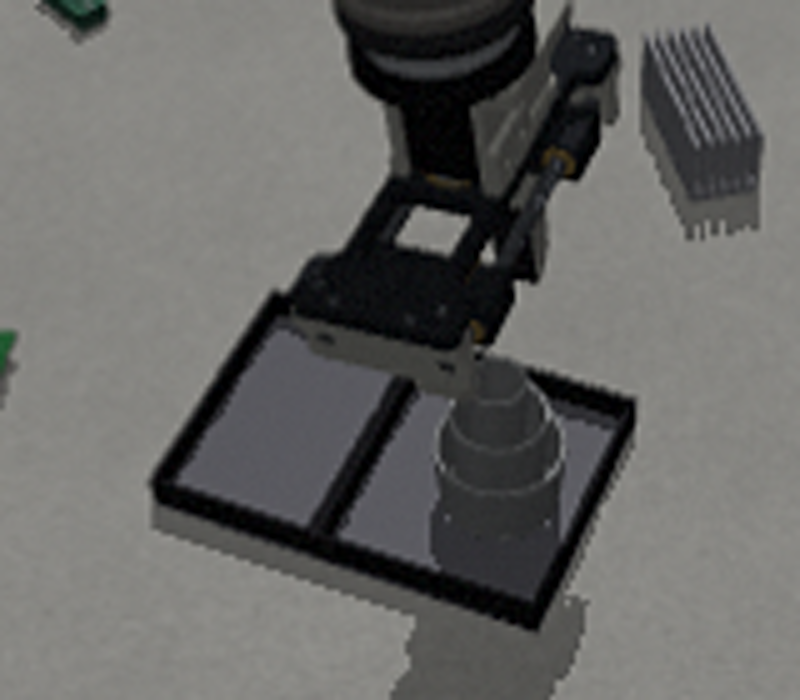

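View pics/w19.png

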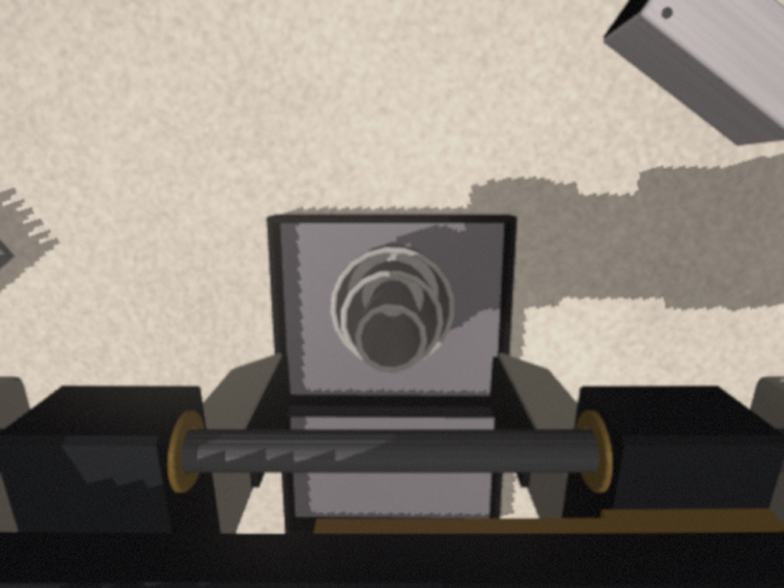

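Request:
play_rows --moves '[[[-0.03, 0, 0, 0, 1], [-0.03, 0, 0, 0, 1], [-0.02, 0, 0, 5, 1], [0, 0, 0, 8, 1], [0, 0, 0, 8, 1], [0, 0, 0, 8, 1], [0, 0, 0, 8, 1], [0, 0, 0, 8, 1], [0, 0, 0, 5, 1], [0, 0, 0, 0, 1]]]'

```text
time: 33.8
tool_pos: [0.5184, 0.0403, 0.2036]
tool_rot: [-2.047, 1.477, 3.025]
contact_force: [0.0, -0.6, -0.0]
opening: 0.0917
```

```bash
python3 plan.py .413 -.226 .2 19.5 .05;python3 tl.py; python3 -c "
from cell import robot;print(robot.observe()['qpos'].round(3))"
```

```text
t 33.8 pos [0.5184 0.0403 0.2036] yaw 20.67 tilt -0.9956 open 0.0917 F [ 0.  -0.6 -0. ] rows 6
[0.0018, -0.0319, 0.0354, 0.2]
[0.0018, -0.0318, 0.0355, 0.2]
[0.0018, -0.0317, 0.0357, 0.2]
[0.0018, -0.0316, 0.0358, 0.2]
[0.0018, -0.0315, 0.0359, 0.2]
[0.0018, -0.0313, 0.036, 0.2]
tilt deg [-5.33  0.62]
[-0.072  0.406  1.496  0.004  1.333 -0.433]
```

Request:
play_rows --moves '[[[0, -0.01, 0.01, 0, 1], [0, -0.02, 0.022, 0, 1], [0, -0.023, 0.026, 0, 1], [0, -0.023, 0.026, 0, 1], [0, -0.023, 0.026, 0, 1], [0, -0.02, 0.022, 0, 1], [0, -0.01, 0.01, 0, 1], [0, -0.005, 0.006, 0, 1], [0, 0, 0, 0, 1], [0, 0, 0, 0, 1]]]'

```text
time: 34.8
tool_pos: [0.4389, -0.1571, 0.2073]
tool_rot: [-2.051, 1.474, 3.042]
contact_force: [-0.6, -0.8, 0.0]
opening: 0.0918
```

```bash
python3 plan.py .413 -.226 .2 19.5 .05;python3 tl.py
```

```text
t 34.8 pos [ 0.4389 -0.1571  0.2073] yaw 21.92 tilt -0.9953 open 0.0918 F [-0.6 -0.8  0. ] rows 2
[0.0045, -0.0245, 0.0273, 1.21]
[0.0045, -0.0239, 0.0278, 1.21]
tilt deg [-5.49  0.55]
```

Request:
play_rows --moves '[[[0, 0.04, 0.016, 0, 1], [0, 0.04, 0.016, 0, 1], [0, 0.04, 0.016, 0, 1], [0, 0, 0, 0, 1], [0, 0, 0, 0, 1], [0, -0.04, -0.016, 0, 1], [0, -0.04, -0.016, 0, 1], [0, -0.04, -0.016, 0, 1], [0, 0, 0, 0, 1], [0, 0, 0, 0, 1]]]'

```text
time: 35.8
tool_pos: [0.4352, -0.1485, 0.2029]
tool_rot: [-2.092, 1.465, 3.015]
contact_force: [0.2, -0.3, -0.5]
opening: 0.0919
```

```bash
python3 plan.py .413 -.226 .2 19.5 .05;python3 tl.py
```

```text
t 35.8 pos [ 0.4352 -0.1485  0.2029] yaw 22.74 tilt -0.9944 open 0.0919 F [ 0.2 -0.3 -0.5] rows 2
[0.0021, -0.025, 0.0316, 1.62]
[0.0021, -0.0241, 0.0323, 1.62]
tilt deg [-6.    0.76]
```

Request:
play_rows --moves '[[[-0.045, 0, 0, 0, 1], [-0.045, 0, 0, 0, 1], [-0.045, 0, 0, 0, 1], [0, 0, 0, 0, 1], [0, 0, 0, 0, 1], [0.045, 0, 0, 0, 1], [0.045, 0, 0, 0, 1], [0.04, 0, 0, 0, 1], [0, 0, 0, 0, 1], [0, 0, 0, 0, 1]]]'

```text
time: 36.8
tool_pos: [0.4384, -0.1458, 0.2078]
tool_rot: [-2.1, 1.467, 3.012]
contact_force: [1.0, 0.0, 1.4]
opening: 0.0917
```

```bash
python3 plan.py .413 -.226 .2 19.5 .05;python3 tl.py
```

```text
t 36.8 pos [ 0.4384 -0.1458  0.2078] yaw 23.05 tilt -0.9946 open 0.0917 F [1.  0.  1.4] rows 2
[0.0047, -0.0269, 0.0322, 1.77]
[0.0047, -0.0259, 0.033, 1.77]
tilt deg [-5.88  0.77]
```

Request:
play_rows --moves '[[[0, 0.046, 0.018, 0, 1], [0, 0.046, 0.018, 0, 1], [0, 0.046, 0.018, 0, 1], [0, 0, 0, 0, 1], [0, 0, 0, 0, 1], [0, 0, 0, 0, 1], [0, 0, 0, 0, 1], [0, 0, 0, 0, 1], [0, 0, 0, 0, 1], [0, 0, 0, 0, 1]]]'

```text
time: 37.8
tool_pos: [0.5901, -0.1424, 0.2034]
tool_rot: [-2.069, 1.478, 3.042]
contact_force: [0.1, -0.2, -1.1]
opening: 0.0918
```

```bash
python3 plan.py .413 -.226 .2 19.5 .05;python3 tl.py
```

```text
t 37.8 pos [ 0.5901 -0.1424  0.2034] yaw 22.91 tilt -0.9957 open 0.0918 F [ 0.1 -0.2 -1.1] rows 4
[0.0047, -0.0487, 0.0022, 0.85]
[0.0047, -0.0487, 0.003, 0.85]
[0.0047, -0.0486, 0.0037, 0.85]
[0.0047, -0.0486, 0.0044, 0.85]
tilt deg [-5.29  0.53]
```

Request:
play_rows --moves '[[[0, -0.015, -0.006, 0, 1], [0, -0.015, -0.006, 0, 1], [0, -0.015, -0.006, 0, 1], [0, -0.015, -0.006, 0, 1], [0, -0.015, -0.006, 0, 1], [0, -0.015, -0.006, 0, 1], [0, -0.015, -0.006, 0, 1], [0, -0.015, -0.006, 0, 1], [0, 0, 0, 0, 1], [0, 0, 0, 0, 1]]]'

```text
time: 38.8
tool_pos: [0.4548, -0.1449, 0.2179]
tool_rot: [-2.054, 1.482, 3.054]
contact_force: [0.3, 0.7, 0.7]
opening: 0.092
```

```bash
python3 plan.py .413 -.226 .2 19.5 .05;python3 tl.py
```

```text
t 38.8 pos [ 0.4548 -0.1449  0.2179] yaw 22.78 tilt -0.996 open 0.092 F [0.3 0.7 0.7] rows 2
[0.0104, -0.0342, 0.0297, 1.64]
[0.0104, -0.0333, 0.0307, 1.64]
tilt deg [-5.09  0.45]
```

Request:
play_rows --moves '[[[0, 0.046, 0.018, 0, 1], [0, 0.046, 0.018, 0, 1], [0, 0.046, 0.018, 0, 1], [0, 0, 0, 0, 1], [0, -0.01, -0.004, 0, 1], [0, -0.02, -0.008, 0, 1], [0, -0.02, -0.008, 0, 1], [0, -0.02, -0.008, 0, 1], [0, -0.02, -0.008, 0, 1], [0, -0.01, -0.004, 0, 1]]]'

```text
time: 39.8
tool_pos: [0.49, -0.1408, 0.2103]
tool_rot: [-2.069, 1.475, 3.039]
contact_force: [-0.3, -0.9, 0.4]
opening: 0.092
```

```bash
python3 plan.py .413 -.226 .2 19.5 .05;python3 tl.py
```

```text
t 39.8 pos [ 0.49   -0.1408  0.2103] yaw 22.77 tilt -0.9954 open 0.092 F [-0.3 -0.9  0.4] rows 3
[0.0056, -0.0343, 0.0165, 1.09]
[0.0056, -0.0339, 0.0172, 1.09]
[0.0056, -0.0336, 0.0178, 1.09]
tilt deg [-5.45  0.56]
```

Request:
play_rows --moves '[[[0, 0.046, 0.018, 0, 1], [0, 0.046, 0.018, 0, 1], [0, 0.046, 0.018, 0, 1], [0, 0, 0, 0, 1], [0, -0.01, -0.004, 0, 1], [0, -0.02, -0.008, 0, 1], [0, -0.02, -0.008, 0, 1], [0, -0.02, -0.008, 0, 1], [0, -0.02, -0.008, 0, 1], [0, -0.01, -0.004, 0, 1]]]'

```text
time: 40.8
tool_pos: [0.5097, -0.137, 0.2098]
tool_rot: [-2.072, 1.465, 3.031]
contact_force: [-0.6, 0.5, -0.4]
opening: 0.0919
```

```bash
python3 plan.py .413 -.226 .2 19.5 .05;python3 tl.py
```

```text
t 40.8 pos [ 0.5097 -0.137   0.2098] yaw 22.49 tilt -0.9944 open 0.0919 F [-0.6  0.5 -0.4] rows 3
[0.0063, -0.0407, 0.0154, 1.0]
[0.0063, -0.0404, 0.0161, 1.0]
[0.0063, -0.0401, 0.0168, 1.0]
tilt deg [-6.02  0.67]
```

Request:
play_rows --moves '[[[0, 0.046, 0.018, 0, 1], [0, 0.046, 0.018, 0, 1], [0, 0.046, 0.018, 0, 1], [0, 0, 0, 0, 1], [0, 0, 0, 0, 1], [0, 0, 0, 0, 1], [0, 0, 0, 0, 1], [0, -0.01, -0.004, 0, 1], [0, -0.015, -0.006, 0, 1], [0, -0.015, -0.006, 0, 1]]]'

```text
time: 41.8
tool_pos: [0.5969, -0.1347, 0.2057]
tool_rot: [-2.068, 1.458, 3.028]
contact_force: [-0.2, -0.0, 1.1]
opening: 0.0917
```

```bash
python3 plan.py .413 -.226 .2 19.5 .05;python3 tl.py
```

```text
t 41.8 pos [ 0.5969 -0.1347  0.2057] yaw 22.13 tilt -0.9937 open 0.0917 F [-0.2 -0.   1.1] rows 5
[0.005, -0.0406, 0.0033, 0.53]
[0.005, -0.0406, 0.0037, 0.53]
[0.005, -0.0406, 0.0041, 0.53]
[0.005, -0.0405, 0.0045, 0.53]
[0.005, -0.0405, 0.0048, 0.53]
tilt deg [-6.39  0.73]
```

Request:
play_rows --moves '[[[0, -0.015, -0.006, 0, 1], [0, -0.015, -0.006, 0, 1], [0, -0.015, -0.006, 0, 1], [0, -0.015, -0.006, 0, 1], [0, -0.015, -0.006, 0, 1], [0, -0.015, -0.006, 0, 1], [0, -0.015, -0.006, 0, 1], [0, -0.015, -0.006, 0, 1], [0, -0.015, -0.006, 0, 1], [0, 0, 0, 0, 1]]]'

```text
time: 42.8
tool_pos: [0.4327, -0.134, 0.2349]
tool_rot: [-2.004, 1.475, 3.087]
contact_force: [-0.1, 0.3, 0.8]
opening: 0.0919
```

```bash
python3 plan.py .413 -.226 .2 19.5 .05;python3 tl.py
```

```text
t 42.8 pos [ 0.4327 -0.134   0.2349] yaw 21.76 tilt -0.9954 open 0.0919 F [-0.1  0.3  0.8] rows 3
[0.0121, -0.0164, 0.0266, 0.75]
[0.0121, -0.0161, 0.0268, 0.75]
[0.0121, -0.0157, 0.027, 0.75]
tilt deg [-5.49  0.3 ]
```

Request:
play_rows --moves '[[[0, 0.046, 0.018, 0, 1], [0, 0.046, 0.018, 0, 1], [0, 0.046, 0.018, 0, 1], [0, 0, 0, 0, 1], [0, 0, 0, 0, 1], [0, 0, 0, 0, 1], [0, 0, 0, 0, 1], [0, 0, 0, 0, 1], [0, 0, 0, 0, 1], [0, 0, 0, 0, 1]]]'

```text
time: 43.8
tool_pos: [0.579, -0.133, 0.2261]
tool_rot: [-1.976, 1.482, 3.109]
contact_force: [0.9, -0.4, 0.4]
opening: 0.0917
```

```bash
python3 tl.py
```

```text
tilt deg [-5.1   0.17]
```

Request:
play_rows --moves '[[[0, -0.015, -0.006, 0, 1], [0, -0.015, -0.006, 0, 1], [0, -0.015, -0.006, 0, 1], [0, -0.015, -0.006, 0, 1], [0, -0.015, -0.006, 0, 1], [0, -0.015, -0.006, 0, 1], [0, -0.015, -0.006, 0, 1], [0, -0.015, -0.006, 0, 1], [0, -0.015, -0.006, 0, 1], [0, 0, 0, 0, 1]]]'

```text
time: 44.8
tool_pos: [0.4272, -0.1318, 0.2418]
tool_rot: [-1.949, 1.487, 3.135]
contact_force: [-0.2, 0.4, 0.1]
opening: 0.0917
```

```bash
python3 plan.py .413 -.226 .2 19.5 .05;python3 tl.py
```

```text
t 44.8 pos [ 0.4272 -0.1318  0.2418] yaw 21.34 tilt -0.9965 open 0.0917 F [-0.2  0.4  0.1] rows 3
[0.0143, -0.0147, 0.028, 0.61]
[0.0143, -0.0144, 0.0281, 0.61]
[0.0143, -0.0141, 0.0283, 0.61]
tilt deg [-4.79  0.03]
```

Request:
play_rows --moves '[[[0, 0.009, 0.004, 0, 1], [0, 0.018, 0.007, 0, 1], [0, 0.027, 0.011, 0, 1], [0, 0.036, 0.014, 0, 1], [0, 0.046, 0.018, 0, 1], [0, 0, 0, 0, 1], [0, 0, 0, 0, 1], [0, 0, 0, 0, 1], [0, 0, 0, 0, 1], [0, 0, 0, 0, 1]]]'

```text
time: 45.8
tool_pos: [0.5841, -0.1325, 0.2267]
tool_rot: [-1.943, 1.491, 3.139]
contact_force: [-0.3, -0.5, 1.0]
opening: 0.092
```

```bash
python3 tl.py
```

```text
tilt deg [-4.59  0.01]
```

Request:
play_rows --moves '[[[0, -0.046, -0.018, 0, 1], [0, -0.036, -0.014, 0, 1], [0, -0.027, -0.011, 0, 1], [0, -0.018, -0.007, 0, 1], [0, -0.009, -0.003, 0, 1], [0, -0.005, -0.002, 0, 1], [0, 0, 0, 0, 1], [0, 0, 0, 0, 1], [0, 0, 0, 0, 1], [0, 0, 0, 0, 1]]]'

```text
time: 46.8
tool_pos: [0.4277, -0.1326, 0.2405]
tool_rot: [-1.907, 1.496, -3.11]
contact_force: [-0.3, 0.5, -0.9]
opening: 0.0917
```

```bash
python3 plan.py .413 -.226 .2 19.5 .05;python3 tl.py
```

```text
t 46.8 pos [ 0.4277 -0.1326  0.2405] yaw 21.13 tilt -0.9972 open 0.0917 F [-0.3  0.5 -0.9] rows 3
[0.0139, -0.0148, 0.0276, 0.54]
[0.0139, -0.0145, 0.0278, 0.54]
[0.0139, -0.0143, 0.0279, 0.54]
tilt deg [-4.26 -0.13]
```

Request:
play_rows --moves '[[[0, 0.046, 0.018, 0, 1], [0, 0.046, 0.018, 0, 1], [0, 0.046, 0.018, 0, 1], [0, 0.046, 0.018, 0, 1], [0, 0, 0, 0, 1], [0, 0, 0, 0, 1], [0, 0, 0, 0, 1], [0, 0, 0, 0, 1], [0, -0.01, -0.004, 0, 1], [0, -0.015, -0.006, 0, 1]]]'

```text
time: 47.8
tool_pos: [0.6004, -0.1317, 0.2208]
tool_rot: [-1.943, 1.488, 3.138]
contact_force: [0.2, 0.1, -1.0]
opening: 0.092
```

```bash
python3 tl.py
```

```text
tilt deg [-4.76  0.02]
```

Request:
play_rows --moves '[[[0, -0.017, -0.007, 0, 1], [0, -0.017, -0.007, 0, 1], [0, -0.017, -0.007, 0, 1], [0, -0.017, -0.007, 0, 1], [0, -0.017, -0.007, 0, 1], [0, -0.017, -0.007, 0, 1], [0, -0.017, -0.007, 0, 1], [0, -0.015, -0.006, 0, 1], [0, -0.015, -0.006, 0, 1], [0, 0, 0, 0, 1]]]'

```text
time: 48.8
tool_pos: [0.4227, -0.1275, 0.2463]
tool_rot: [-1.819, 1.504, -3.028]
contact_force: [-0.5, 0.5, 1.1]
opening: 0.0916
```

```bash
python3 plan.py .413 -.226 .2 19.5 .05;python3 tl.py
```

```text
t 48.8 pos [ 0.4227 -0.1275  0.2463] yaw 20.77 tilt -0.9978 open 0.0916 F [-0.5  0.5  1.1] rows 3
[0.0158, -0.0136, 0.0298, 0.42]
[0.0158, -0.0134, 0.0299, 0.42]
[0.0158, -0.0132, 0.03, 0.42]
tilt deg [-3.78 -0.43]
```

Request:
play_rows --moves '[[[0.006, -0.004, 0.01, 0.3, 1], [0.01, -0.005, 0.012, 0.3, 1], [0.012, -0.005, 0.012, 0.3, 1], [0.015, -0.005, 0.012, 0.3, 1], [0.015, -0.005, 0.012, 0, 1], [0.015, -0.005, 0.012, 0, 1], [0.012, -0.003, 0.007, 0, 1], [0.006, -0.002, 0.004, 0, 1], [0, 0, 0, 0, 1], [0, 0, 0, 0, 1]]]'

```text
time: 49.8
tool_pos: [0.4128, -0.2275, 0.1483]
tool_rot: [-1.777, 1.506, -3.013]
contact_force: [1.0, 0.1, 0.6]
opening: 0.0916
```

```bash
python3 plan.py .413 -.226 .022 19.5 .05;python3 tl.py
python3 - <<'E'
from h import *
c=robot.get_calibration('wrist');im=robot.read_camera('wrist');crop(im,0,0,560,420,1.4,'pics/w20.png')
E
```

```text
t 49.8 pos [ 0.4128 -0.2275  0.1483] yaw 19.22 tilt -0.9979 open 0.0916 F [1.  0.1 0.6] rows 3
[0.042, 0.0029, 0.0001, -0.09]
[0.042, 0.0029, 0.0001, -0.09]
[0.042, 0.0029, 0.0001, -0.09]
tilt deg [-3.65 -0.47]
```

View pics/w20.png

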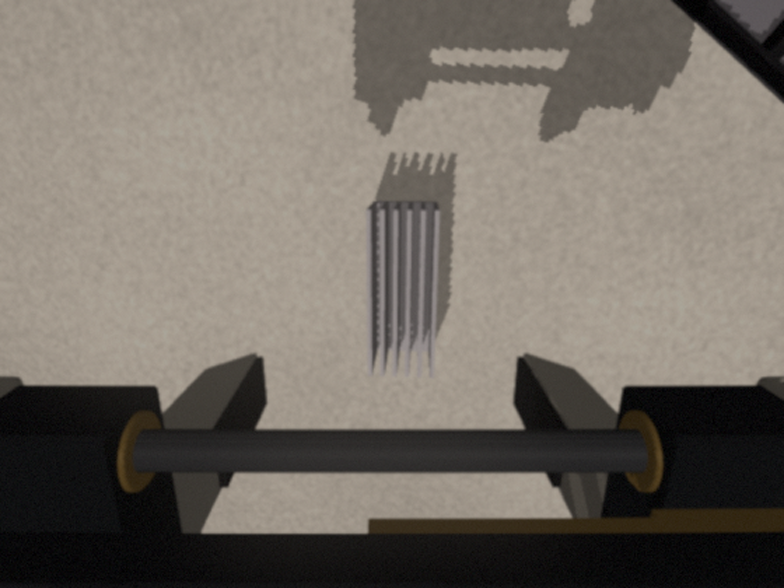

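Run:
```python
from h import *
c=robot.get_calibration('wrist')
h=back(c,np.array([(371,203),(440,203),(434,375),(371,373)])/1.4,.045);print(h.round(4));print(h.mean(0));d=(h[0]+h[1]-h[2]-h[3])/2;print(np.hypot(*d[:2]),np.degrees(np.arctan2(d[1],d[0])))
```

```text
[[ 0.379  -0.1843  0.045 ]
 [ 0.4142 -0.1718  0.045 ]
 [ 0.4475 -0.2686  0.045 ]
 [ 0.4115 -0.281   0.045 ]]
[ 0.41304892 -0.22640807  0.045     ]
0.10214274702234458 108.76048182939743
```

Request:
play_rows --moves '[[[0.01, 0.001, 0, 0, 1], [0.014, 0.001, 0, 0, 1], [0.016, 0.001, 0, 0, 1], [0.016, 0.001, 0, 0, 1], [0.016, 0.001, 0, 0, 1], [0.014, 0.001, 0, 0, 1], [0.01, 0.001, 0, 0, 1], [0.006, 0.001, 0, 0, 1], [0.003, 0, 0, 0, 1], [0, 0, 0, 0, 1]]]'

```text
time: 50.85
tool_pos: [0.4176, -0.2242, 0.0401]
tool_rot: [-1.663, 1.514, -2.893]
contact_force: [-0.0, -0.1, 0.3]
opening: 0.0917
```

```bash
python3 plan.py .413 -.2265 .022 18.8 .05;python3 tl.py
```

```text
t 50.85 pos [ 0.4176 -0.2242  0.0401] yaw 19.52 tilt -0.9984 open 0.0917 F [-0.  -0.1  0.3] rows 1
[0.0183, -0.004, 0.0007, 0.72]
tilt deg [-3.17 -0.8 ]
```

Request:
play_rows --moves '[[[0.004, -0.002, 0, 0.5, 1], [0.004, -0.001, 0, 0, 1], [0.004, -0.001, 0, 0, 1], [0.003, 0, 0, 0, 1], [0.001, 0, 0, 0, 1], [0, 0, 0, 0, 1], [0, 0, 0, 0, 0.3], [0, 0, 0, 0, 0.1], [0, 0, 0, 0, -0.1], [0, 0, 0, 0, -0.2]]]' --grip_force 20

```text
time: 51.85
tool_pos: [0.4135, -0.2268, 0.0246]
tool_rot: [-1.602, 1.516, -2.842]
contact_force: [-0.3, -0.6, 0.4]
opening: 0.0645
```

Request:
play_rows --moves '[[[0, 0, 0, 0, -1], [0, 0, 0, 0, -1], [0, 0, 0, 0, -1], [0, 0, 0, 0, -1], [0, 0, 0, 0, -1], [0, 0, 0, 0, -1], [0, 0, 0, 0, -1], [0, 0, 0, 0, -1], [0, 0, 0, 0, -1], [0, 0, 0, 0, -1]]]'

```text
time: 52.85
tool_pos: [0.4134, -0.2268, 0.0248]
tool_rot: [-1.599, 1.516, -2.839]
contact_force: [0.0, -0.3, 0.9]
opening: 0.0403
```

```bash
python3 plan.py .413 -.2265 .022 18.8 .05;python3 tl.py;  python3 - <<'E'
from h import *
c=robot.get_calibration('wrist');im=robot.read_camera('wrist');crop(im,0,0,560,420,1.4,'pics/w21.png')
im=robot.read_camera('side');crop(im,270,60,160,140,5,'pics/s21.png')
E
```

```text
t 52.85 pos [ 0.4134 -0.2268  0.0248] yaw 18.96 tilt -0.9985 open 0.0403 F [ 0.  -0.3  0.9] rows 1
[0.0028, -0.0001, -0.0004, 0.16]
tilt deg [-3.01 -0.94]
```

View pics/w21.png

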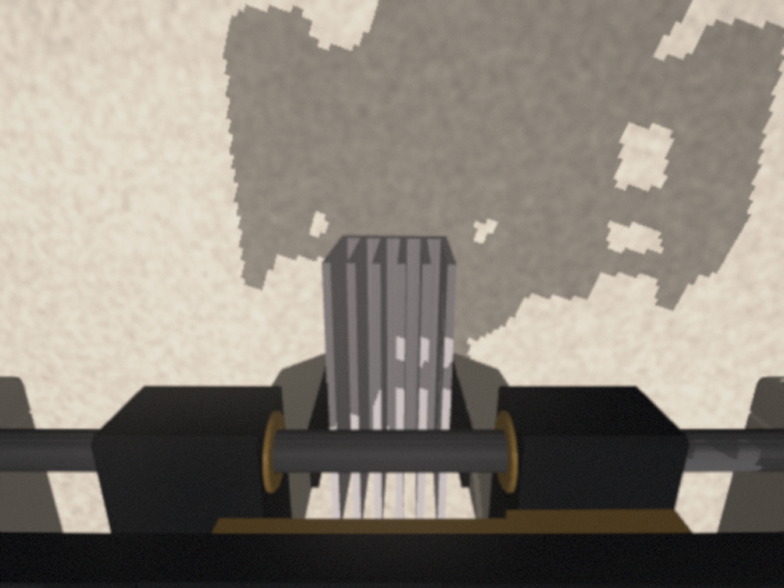

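View pics/s21.png

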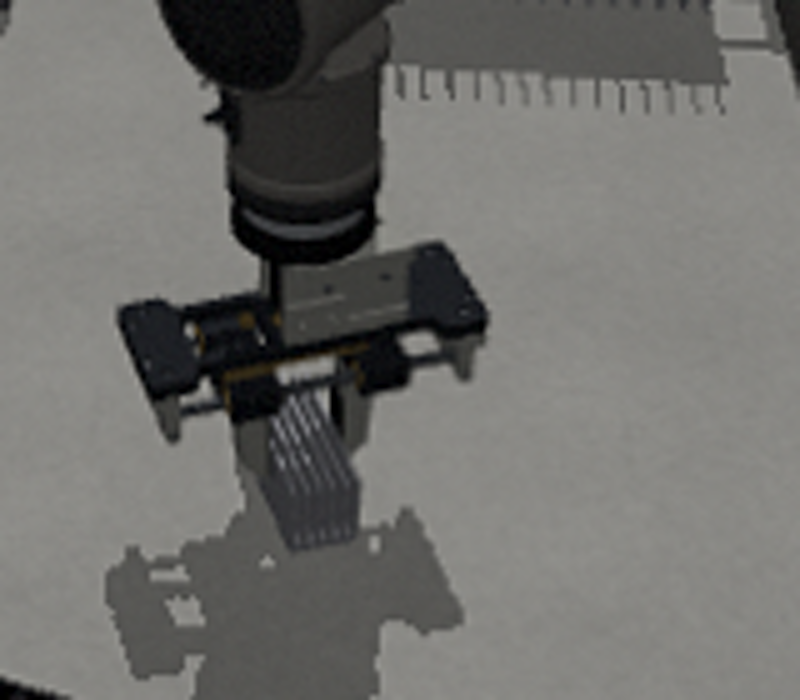

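Request:
play_rows --moves '[[[0, 0, 0, 0, -1], [0, 0, 0, 0, -1], [-0.004, 0, 0, 0, -1], [-0.008, 0, 0, 0, -1], [-0.015, 0, 0, 0, -1], [-0.02, 0, 0, 0, -1], [-0.025, 0, 0, 0, -1], [-0.02, 0, 0, 0, -1], [-0.01, 0, 0, 0, -1], [0, 0, 0, 0, -1]]]' --grip_force 40

```text
time: 53.95
tool_pos: [0.4178, -0.2238, 0.1315]
tool_rot: [-1.663, 1.514, -2.903]
contact_force: [-0.2, -0.2, -2.4]
opening: 0.0396
```

```bash
python3 plan.py .60 -.08 .17 -17 .025;python3 tl.py;  python3 - <<'E'
from h import *
c=robot.get_calibration('wrist');im=robot.read_camera('wrist');crop(im,0,0,560,420,1.4,'pics/w22.png')
im=robot.read_camera('side');crop(im,270,30,160,140,5,'pics/s22.png')
E
```

```text
t 53.95 pos [ 0.4178 -0.2238  0.1315] yaw 18.97 tilt -0.9984 open 0.0396 F [-0.2 -0.2 -2.4] rows 10
[-0.0051, 0.0216, -0.0077, 3.6]
[-0.0051, 0.0211, -0.0091, 3.6]
[-0.0051, 0.0205, -0.0104, 3.6]
[-0.0051, 0.0198, -0.0116, 3.6]
[-0.0051, 0.0191, -0.0128, 3.6]
[-0.0051, 0.0182, -0.014, 3.6]
[-0.0051, 0.0173, -0.0151, 3.6]
[-0.0051, 0.0163, -0.0162, 3.6]
[-0.0051, 0.0153, -0.0172, 3.6]
[-0.0051, 0.0142, -0.0181, 3.6]
tilt deg [-3.19 -0.77]
```

View pics/w22.png

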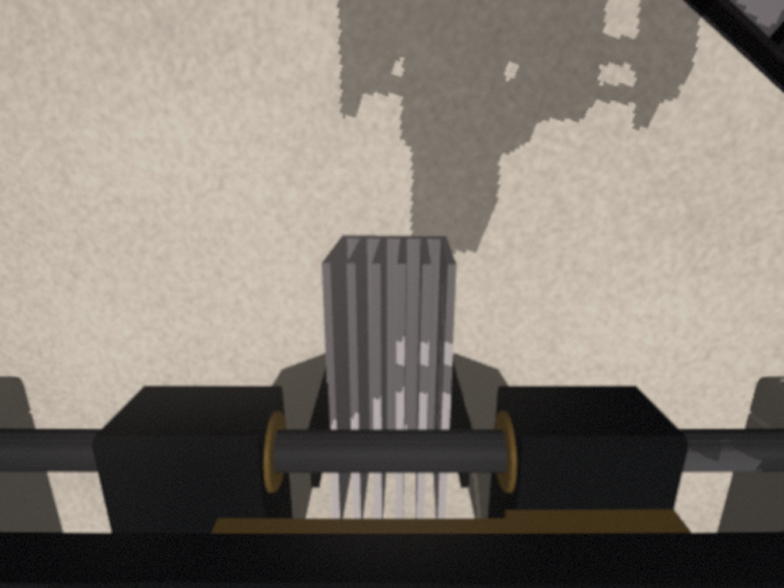

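View pics/s22.png

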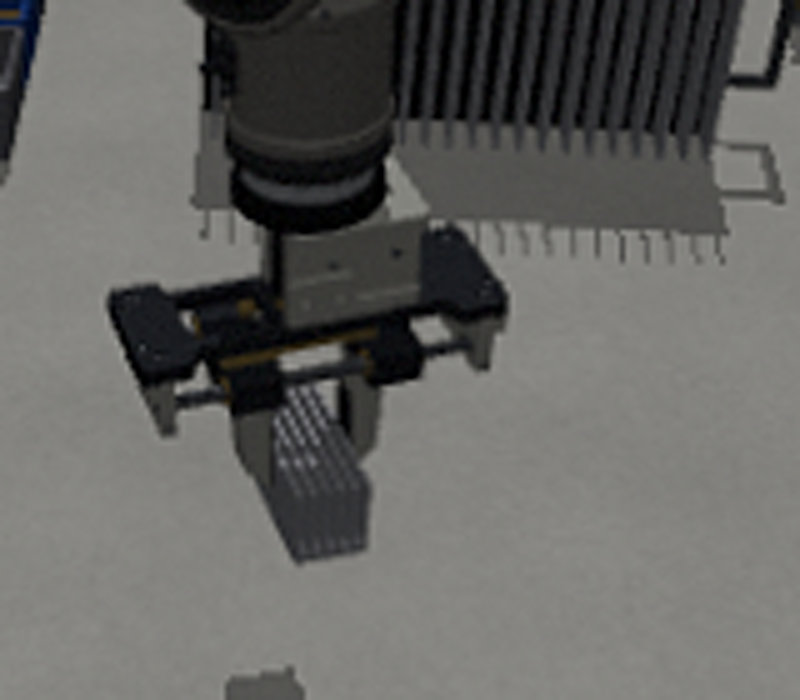

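Request:
play_rows --moves '[[[-0.006, 0.01, -0.004, 3.6, -1], [-0.006, 0.019, -0.009, 3.6, -1], [-0.006, 0.019, -0.01, 3.6, -1], [-0.006, 0.019, -0.011, 3.6, -1], [-0.005, 0.018, -0.012, 3.6, -1], [-0.003, 0.017, -0.013, 3.6, -1], [-0.003, 0.016, -0.014, 3.6, -1], [-0.003, 0.015, -0.015, 3.6, -1], [-0.002, 0.012, -0.012, 3.6, -1], [0, 0.006, -0.006, 3, -1]]]'

```text
time: 55.05
tool_pos: [0.5638, -0.1026, 0.1447]
tool_rot: [-1.255, 1.487, -3.141]
contact_force: [0.1, -0.8, -2.4]
opening: 0.0397
```

```bash
python3 plan.py .6164 .0067 .17 -17 .015;python3 tl.py
```

```text
t 55.05 pos [ 0.5638 -0.1026  0.1447] yaw -18.1 tilt -0.9965 open 0.0397 F [ 0.1 -0.8 -2.4] rows 9
[-0.0033, 0.0016, -0.0133, -0.12]
[-0.0033, 0.0016, -0.0133, -0.12]
[-0.0033, 0.0016, -0.0133, -0.12]
[-0.0033, 0.0016, -0.0133, -0.12]
[-0.0033, 0.0017, -0.0133, -0.12]
[-0.0033, 0.0017, -0.0133, -0.12]
[-0.0033, 0.0017, -0.0133, -0.12]
[-0.0033, 0.0017, -0.0133, -0.12]
[-0.0033, 0.0018, -0.0133, -0.12]
tilt deg [-4.82 -0.  ]
```

Request:
play_rows --moves '[[[-0.002, 0.002, -0.008, -0.5, -1], [-0.001, 0.002, -0.012, -0.5, -1], [-0.001, 0.002, -0.013, 0, -1], [-0.001, 0.002, -0.013, 0, -1], [0, 0.002, -0.013, 0, -1], [0, 0.002, -0.013, 0, -1], [0, 0.002, -0.013, 0, -1], [0, 0.001, -0.008, 0, -1], [0, 0.001, -0.004, 0, -1], [0, 0, 0, 0, -1]]]'

```text
time: 56.05
tool_pos: [0.6093, -0.005, 0.1417]
tool_rot: [-1.303, 1.479, 3.119]
contact_force: [-0.0, -0.4, -2.9]
opening: 0.0402
```

```bash
python3 plan.py .6164 .0067 .1 -17 .015;python3 tl.py;  python3 - <<'E'
from h import *
c=robot.get_calibration('wrist');im=robot.read_camera('wrist');crop(im,0,0,560,420,1.4,'pics/w23.png')
im=robot.read_camera('side');crop(im,190,110,160,140,5,'pics/s23.png')
E
```

```text
t 56.05 pos [ 0.6093 -0.005   0.1417] yaw -16.71 tilt -0.9958 open 0.0402 F [-0.  -0.4 -2.9] rows 3
[0.0136, 0.0024, -0.0048, 0.1]
[0.0136, 0.0024, -0.0048, 0.1]
[0.0136, 0.0023, -0.0048, 0.1]
tilt deg [-5.24  0.12]
```

View pics/w23.png

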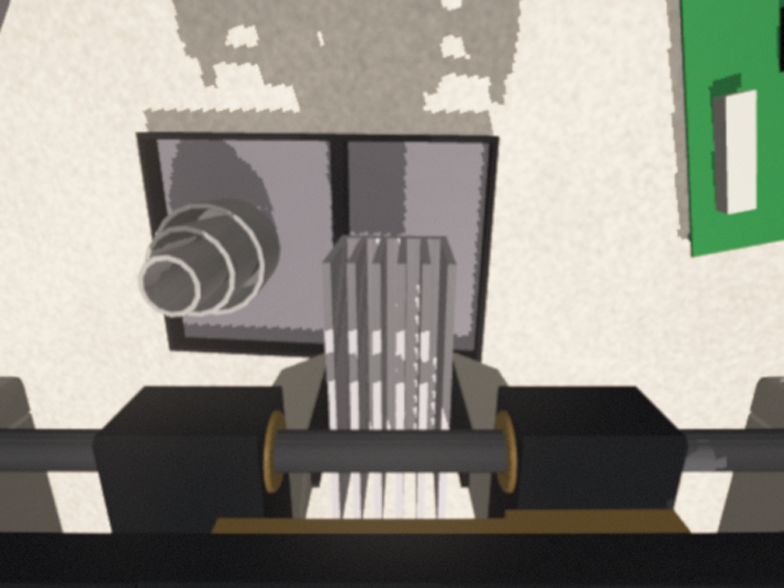

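View pics/s23.png

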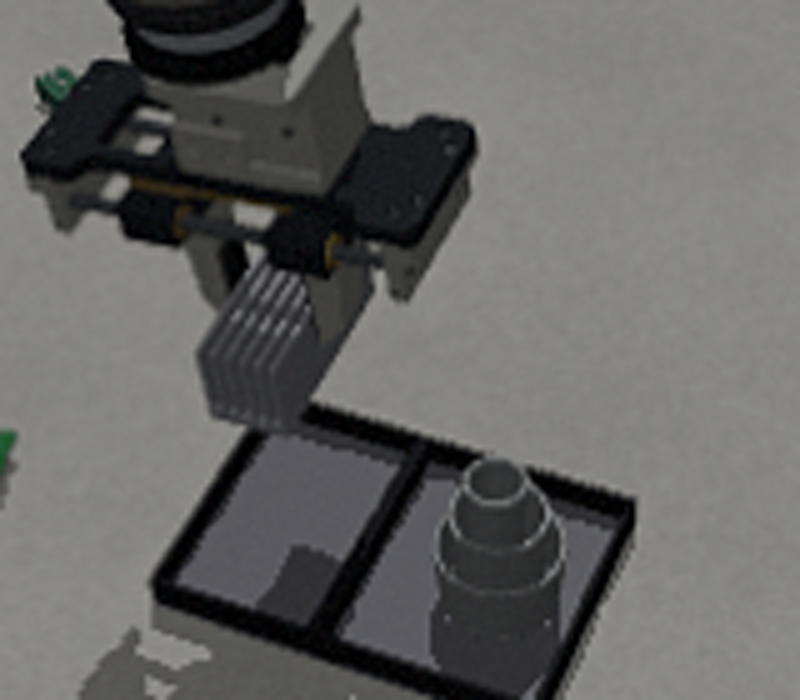

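```bash
python3 - <<'E'
from h import *
from scipy.spatial.transform import Rotation as R
M=R.from_euler('xyz',robot.observe()['tool_rot']).as_matrix();print(M.round(4))
p=np.array([.6164,.0067,.031])
for s in(-1,1):
  for t in(-1,1): print(s,t,(p+M@np.array([-.066,s*.095,t*.0375])).round(4))
E
python3 plan.py .6164 .0067 .09 -17 .015
```

```text
[[-0.0916  0.9538 -0.286 ]
 [ 0.0019 -0.2871 -0.9579]
 [-0.9958 -0.0883  0.0244]]
-1 -1 [0.5426 0.0698 0.1042]
-1 1 [ 0.5211 -0.0021  0.106 ]
1 -1 [0.7238 0.0152 0.0874]
1 1 [ 0.7023 -0.0566  0.0893]
t 56.15 pos [ 0.609  -0.0058  0.1417] yaw -16.75 tilt -0.9958 open 0.04 F [-0.2 -0.  -3. ] rows 4
[0.0127, 0.002, -0.0038, 0.06]
[0.0127, 0.002, -0.0038, 0.06]
[0.0127, 0.002, -0.0038, 0.06]
[0.0127, 0.002, -0.0038, 0.06]
```

Request:
play_rows --moves '[[[0.004, 0.001, -0.003, 0, -1], [0.006, 0.001, -0.003, 0, -1], [0.007, 0.001, -0.003, 0, -1], [0.007, 0.001, -0.003, 0, -1], [0.007, 0.001, -0.002, 0, -1], [0.006, 0.001, -0.001, 0, -1], [0.004, 0.001, 0, 0, -1], [0.002, 0, 0, 0, -1], [0, 0, 0, 0, -1], [0, 0, 0, 0, -1]]]'

```text
time: 57.15
tool_pos: [0.6158, 0.0059, 0.0929]
tool_rot: [-1.297, 1.477, 3.121]
contact_force: [0.8, 0.2, -2.5]
opening: 0.0395
```

```bash
python3 plan.py .6164 .0067 .055 -17 .05;python3 tl.py;  python3 - <<'E'
from h import *
c=robot.get_calibration('wrist');im=robot.read_camera('wrist');crop(im,0,0,560,420,1.4,'pics/w24.png')
im=robot.read_camera('side');crop(im,190,110,160,140,5,'pics/s24.png')
E
```

```text
t 57.15 pos [0.6158 0.0059 0.0929] yaw -16.89 tilt -0.9956 open 0.0395 F [ 0.8  0.2 -2.5] rows 1
[0.0377, 0.0038, -0.0019, 0.11]
tilt deg [-5.37  0.11]
```

View pics/w24.png

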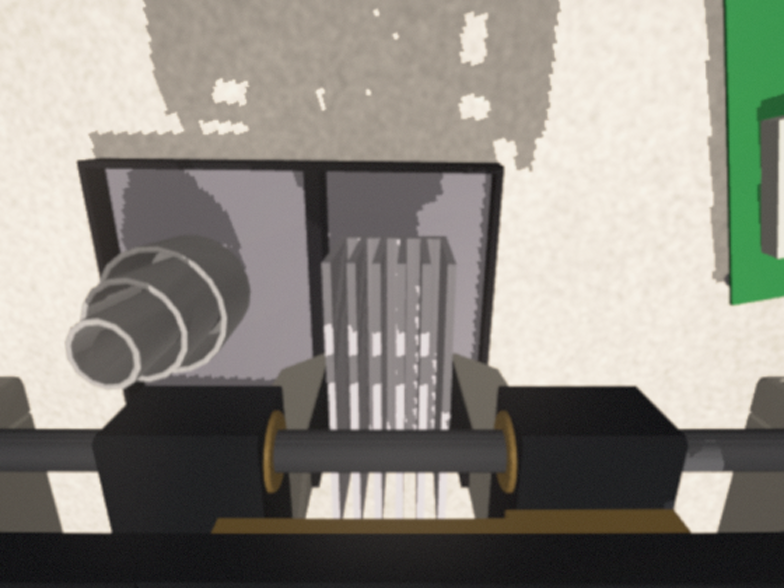

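View pics/s24.png

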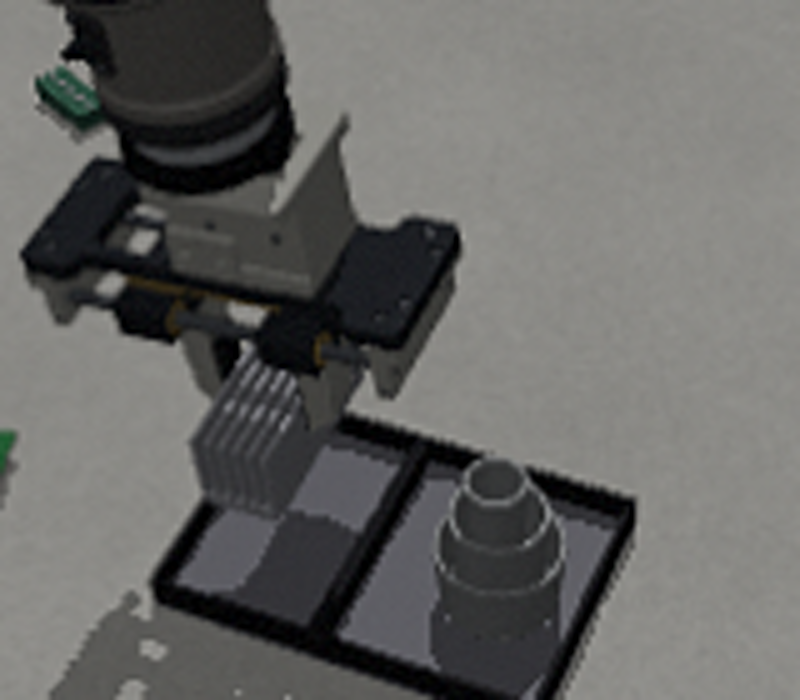

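Request:
play_rows --moves '[[[0.004, 0.001, 0, 0, -1], [0.005, 0.001, -0.001, 0, -1], [0.006, 0.001, 0, 0, -1], [0.006, 0.001, 0, 0, -1], [0.006, 0, 0, 0, -1], [0.005, 0.001, 0, 0, -1], [0.003, 0, 0, 0, -1], [0.002, 0, 0, 0, -1], [0, 0, 0, 0, -1], [0, 0, 0, 0, -1]]]'

```text
time: 58.25
tool_pos: [0.6176, 0.0053, 0.0524]
tool_rot: [-1.297, 1.477, 3.122]
contact_force: [0.9, -0.3, -2.8]
opening: 0.0399
```

```bash
python3 plan.py .6164 .0067 .032 -17 .05;python3 tl.py;  python3 - <<'E'
from h import *
c=robot.get_calibration('wrist');im=robot.read_camera('wrist');crop(im,0,0,560,420,1.4,'pics/w25.png')
im=robot.read_camera('side');crop(im,190,110,160,140,5,'pics/s25.png')
E
```

```text
t 58.25 pos [0.6176 0.0053 0.0524] yaw -16.9 tilt -0.9956 open 0.0399 F [ 0.9 -0.3 -2.8] rows 1
[0.0204, 0.0003, -0.0015, 0.1]
tilt deg [-5.36  0.11]
```

View pics/w25.png

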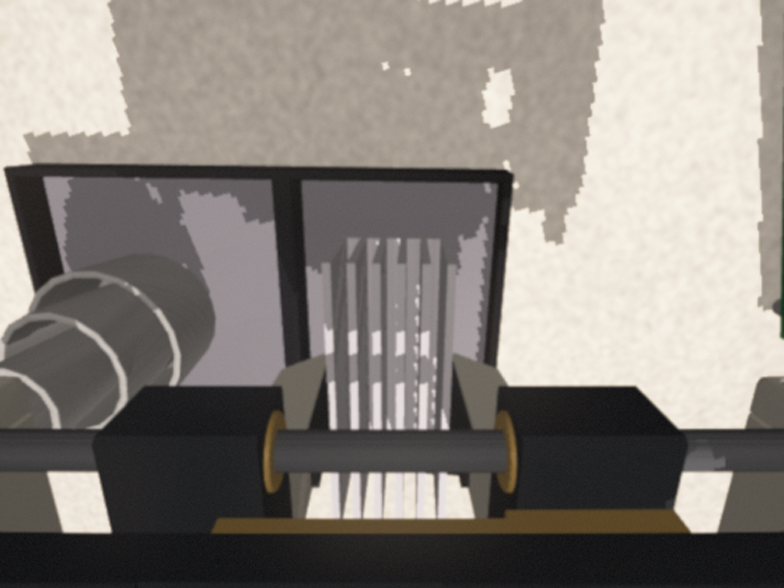

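View pics/s25.png

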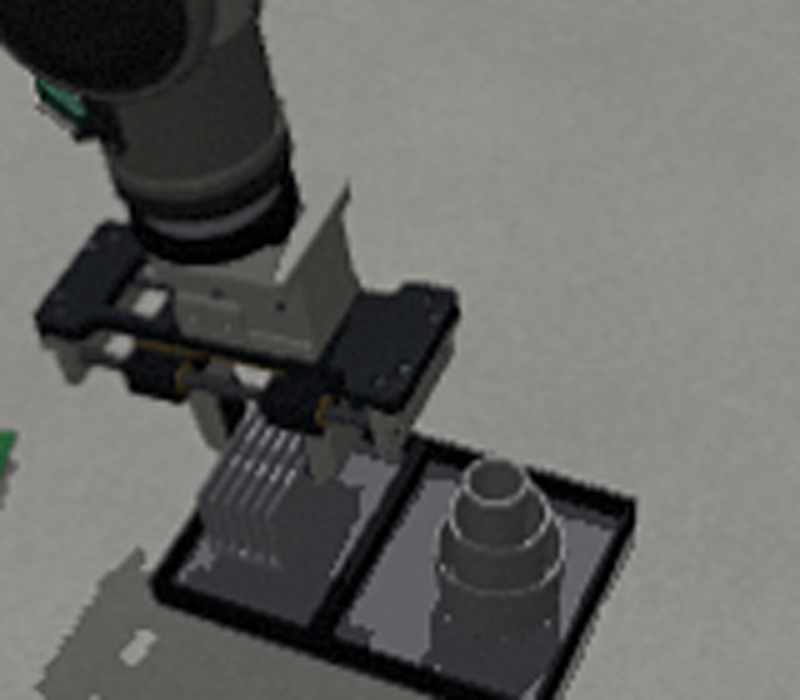

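Request:
play_rows --moves '[[[0.003, 0, 0, 0, -1], [0.003, 0, -0.001, 0, -1], [0.003, 0, 0, 0, -1], [0.003, 0, 0, 0, -1], [0.002, 0, 0, 0, -1], [0.001, 0, 0, 0, -1], [0, 0, 0, 0, -1], [0, 0, 0, 0, -1], [0, 0, 0, 0, -1], [0, 0, 0, 0, -1]]]'

```text
time: 59.35
tool_pos: [0.6168, 0.0064, 0.0367]
tool_rot: [-1.296, 1.478, 3.123]
contact_force: [-0.6, -0.3, -1.5]
opening: 0.0401
```

```bash
python3 plan.py .6164 .0067 .03 -17 .05;python3 tl.py
```

```text
t 59.35 pos [0.6168 0.0064 0.0367] yaw -16.9 tilt -0.9957 open 0.0401 F [-0.6 -0.3 -1.5] rows 1
[0.0067, 0.0002, -0.0004, 0.1]
tilt deg [-5.29  0.1 ]
```

Request:
play_rows --moves '[[[0.001, 0, 0, 0, -1], [0.001, 0, 0, 0, -1], [0.001, 0, 0, 0, -1], [0.001, 0, 0, 0, -1], [0, 0, 0, 0, -1], [0, 0, 0, 0, -1], [0, 0, 0, 0, -1], [0, 0, 0, 0, -1], [0, 0, 0, 0, -1], [0, 0, 0, 0, -1]]]'

```text
time: 60.35
tool_pos: [0.6165, 0.0064, 0.0326]
tool_rot: [-1.295, 1.479, 3.123]
contact_force: [-0.5, -0.1, -2.7]
opening: 0.0401
```

```bash
python3 plan.py .6164 .0067 .03 -17 .05;python3 tl.py;  python3 - <<'E'
from h import *
im=robot.read_camera('side');crop(im,190,110,160,140,5,'pics/s26.png')
E
```

```text
t 60.35 pos [0.6165 0.0064 0.0326] yaw -16.9 tilt -0.9958 open 0.0401 F [-0.5 -0.1 -2.7] rows 1
[0.0026, 0.0001, -0.0003, 0.1]
tilt deg [-5.27  0.1 ]
```

View pics/s26.png

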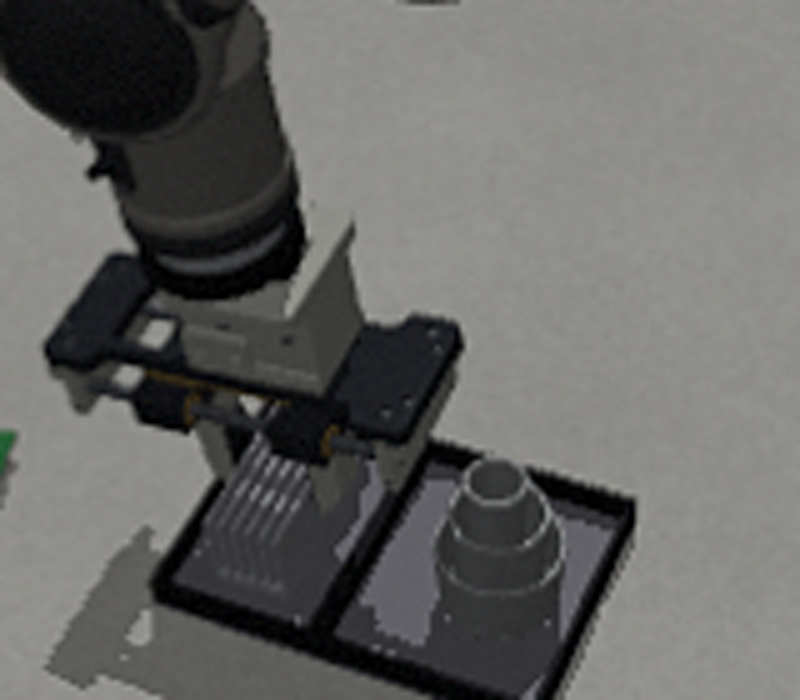

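Not in contact yet (−2.7 N is just the load's weight). The gripper's end bracket is well clear of the pots. I'll keep lowering gently.

Request:
play_rows --moves '[[[0.001, 0, 0, 0, -1], [0.001, 0, 0, 0, -1], [0.001, 0, 0, 0, -1], [0, 0, 0, 0, -1], [0, 0, 0, 0, -1], [0, 0, 0, 0, -1], [0, 0, 0, 0, -1], [0, 0, 0, 0, -1], [0, 0, 0, 0, -1], [0, 0, 0, 0, -1]]]'

```text
time: 61.4
tool_pos: [0.6163, 0.0062, 0.0303]
tool_rot: [-1.293, 1.479, 3.126]
contact_force: [-0.2, 0.9, -0.3]
opening: 0.0396
```

```bash
python3 plan.py .6164 .0067 .03 -17 .05;python3 tl.py
```

```text
t 61.4 pos [0.6163 0.0062 0.0303] yaw -16.89 tilt -0.9958 open 0.0396 F [-0.2  0.9 -0.3] rows 1
[0.0003, -0.0, -0.0005, 0.11]
tilt deg [-5.23  0.08]
```

Request:
play_rows --moves '[[[0.001, 0, 0, 0, -1], [0, 0, 0, 0, -0.1], [0, 0, 0, 0, -0.08], [0, 0, 0, 0, -0.05], [0, 0, 0, 0, 0], [0, 0, 0, 0, 0.1], [0, 0, 0, 0, 0.2], [0, 0, 0, 0, 0.2], [0, 0, 0, 0, 0.2], [0, 0, 0, 0, 0.2]]]' --grip_force 10

```text
time: 62.4
tool_pos: [0.6171, 0.0063, 0.0297]
tool_rot: [-1.291, 1.482, 3.127]
contact_force: [-0.2, -0.5, -0.1]
opening: 0.055
```

```bash
python3 plan.py .6164 .0067 .03 -17 .05;python3 tl.py;  python3 - <<'E'
from h import *
im=robot.read_camera('side');crop(im,190,110,160,140,5,'pics/s27.png')
im=robot.read_camera('wrist');crop(im,0,0,560,420,1.4,'pics/w27.png')
E
```

```text
t 62.4 pos [0.6171 0.0063 0.0297] yaw -16.89 tilt -0.996 open 0.055 F [-0.2 -0.5 -0.1] rows 1
[-0.0002, -0.0009, -0.0002, 0.11]
tilt deg [-5.1   0.07]
```

View pics/w27.png

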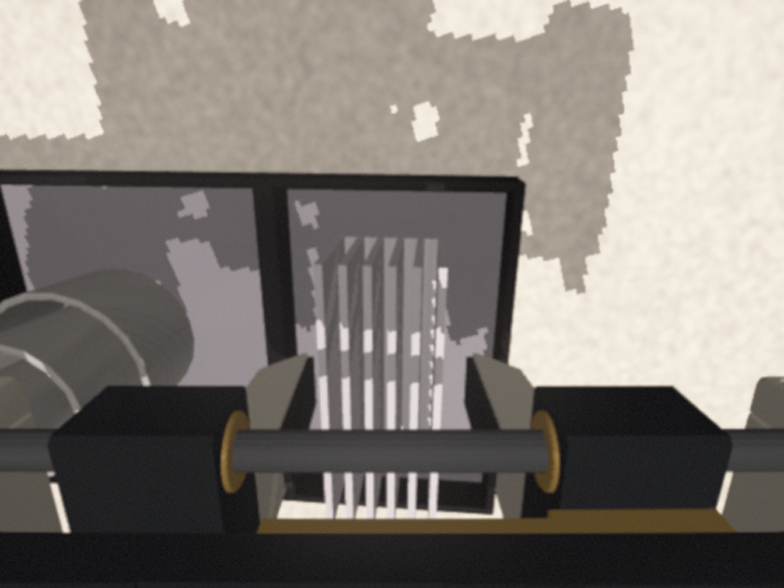

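Request:
play_rows --moves '[[[0, 0, 0, 0, 0.4], [0, 0, 0, 0, 0.4], [-0.004, -0.001, 0, 0, 0.5], [-0.008, -0.001, 0, 0, 0.6], [-0.015, -0.001, 0, 0, 0.8], [-0.02, -0.001, 0, 0, 1], [-0.025, -0.001, 0, 0, 1], [-0.025, -0.001, 0, 0, 1], [-0.02, 0, 0, 0, 1], [-0.01, 0, 0, 0, 1]]]'

```text
time: 63.5
tool_pos: [0.6218, 0.0082, 0.1639]
tool_rot: [-1.294, 1.48, 3.124]
contact_force: [0.6, -0.3, -0.0]
opening: 0.0923
```

```bash
python3 plan.py .50 -.25 .2 -17 .05;python3 tl.py
```

```text
t 63.5 pos [0.6218 0.0082 0.1639] yaw -16.89 tilt -0.9959 open 0.0923 F [ 0.6 -0.3 -0. ] rows 6
[-0.0042, -0.0074, 0.0472, 0.02]
[-0.0042, -0.0074, 0.0472, 0.02]
[-0.0042, -0.0074, 0.0472, 0.02]
[-0.0042, -0.0074, 0.0472, 0.02]
[-0.0042, -0.0074, 0.0472, 0.02]
[-0.0042, -0.0073, 0.0472, 0.02]
tilt deg [-5.21  0.09]
```

Now I'll clear the view and check the final state with all the cameras.

Request:
play_rows --moves '[[[-0.01, 0, 0.01, 0, 1], [-0.01, -0.005, 0.025, 0, 1], [-0.005, -0.008, 0.04, 0, 1], [-0.005, -0.008, 0.04, 0, 1], [0, -0.008, 0.04, 0, 1], [0, -0.008, 0.04, 0, 1], [0, -0.005, 0.035, 0, 1], [0, -0.003, 0.02, 0, 1], [0, 0, 0.01, 0, 1], [0, 0, 0, 0, 1]]]'

```text
time: 64.5
tool_pos: [0.4985, -0.2399, 0.206]
tool_rot: [-1.295, 1.476, 3.125]
contact_force: [-0.2, 0.3, -0.1]
opening: 0.0918
```

Run:
```python
from h import *
im=robot.read_camera('side');crop(im,190,150,160,120,5,'pics/s30.png');cv2.imwrite('pics/s30f.png',im[:,:,::-1])
im=robot.read_camera('top');crop(im,90,120,260,150,3,'pics/t30.png');crop(im,225,130,100,120,5,'pics/t31.png')
T=robot.get_calibration('top')
```

```text
(no output)
```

View pics/s30.png

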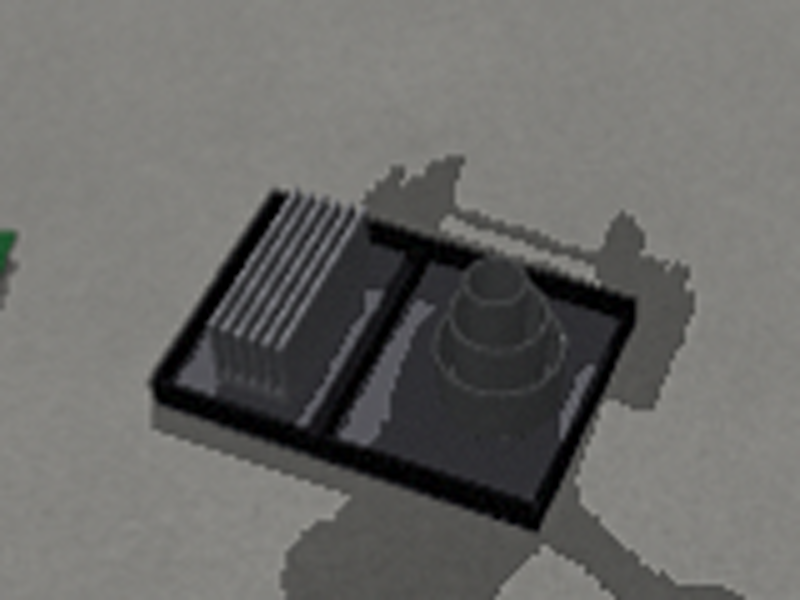

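View pics/t30.png

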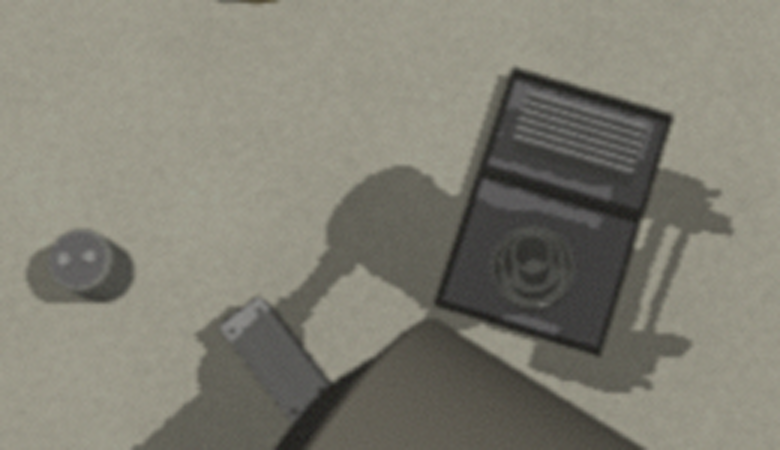

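View pics/t31.png

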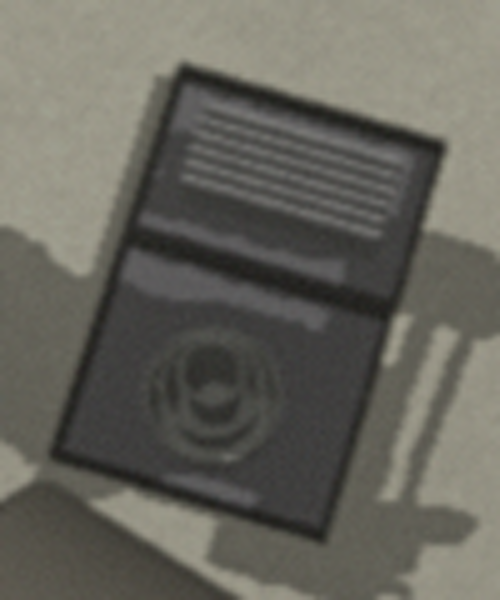

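Run:
```python
from h import *
T=robot.get_calibration('top');S=robot.get_calibration('side')
a=np.radians(-17);c0=np.array([.56,.024])
def tr(w): d=w[:,:2]-c0; return np.c_[d@[np.cos(a),np.sin(a)],d@[-np.sin(a),np.cos(a)]]*1000
for C,p,o in((T,[(205,103),(412,163),(382,238),(182,182)],(225,130)),(S,[(290,192),(360,210),(283,347),(213,323)],(190,150))):
    p=np.array(p)/5.-.4+np.array(o);w=tr(back(C,p,.049));print(w.round(1).tolist(),w.mean(0).round(1))
for C,p,o,z in((T,(216,395),(225,130),.044),(S,(500,349),(190,150),.044),(T,(208,363),(225,130),.09),(S,(495,282),(190,150),.09)):
    print(tr(back(C,[np.array(p)/5.-.4+np.array(o)],z)).round(1))
for n in('capacitor_mid','plain_case_mid'):
    r=robot.spot_in('top',n);print(n,r[:1],robot.spot_in('side',n)[:1])
```

```text
[[78.5, 47.7], [78.8, -56.2], [39.0, -52.9], [37.5, 46.4]] [58.5 -3.7]
[[80.1, -48.4], [41.1, -50.1], [38.8, 45.3], [77.4, 44.4]] [59.4 -2.2]
[[-56.    0.4]]
[[-57.9   4.4]]
[[-51.3   4.5]]
[[-54.7   1.7]]
capacitor_mid [{'point': [124.1, 207.1], 'score': 0.84}] [{'point': [273.0, 362.4], 'score': 0.62}]
plain_case_mid [{'point': [183.1, 239.0], 'score': 0.96}] [{'point': [316.1, 296.3], 'score': 0.9}]
```

```bash
python3 -c "
from cell import robot
print(robot.hand_in(), robot.observe()['time'])"
```

```text
the job is handed in; nothing more can be done
the job is handed in; nothing more can be done
```

I put the large pot in the tray's larger bay, then the medium pot inside it, the small pot inside that, and last the heat sink, fins up, in the narrower bay. I handed the job in at about 65 s, with the gripper open and clear of everything.

**Final checks**
- **Heat sink:** the top and side views put its centre at about (59, −3) mm in the tray, against a bay centre of (59, 0). Its measured outline, about 40 × 100 mm at the expected height, shows it lying flat.
- **Pots:** they stand upright one inside the other, at about x = −56 mm in the tray. I put them off-centre on purpose, to leave room for the gripper when placing the heat sink. The two views differ by up to about 4 mm on the pots' positions.
- **Look-alikes:** the capacitor can and the plain case are still standing where they were. The capacitor detection in the top picture came out about 8 px from my first estimate. In the side picture it was where it started, and the arm never went near it.

**What went wrong**
- **Large pot:** the arm overshot slightly there, so I gripped that pot lower than planned and shifted it about a centimetre in the jaws before lifting.
- **Tool tilt:** the tool gradually tilted, reaching about 6°, and I spent about 14 s reducing it to about 3–4° before gripping the heat sink. It was back near 5° at release, so the heat sink touched down on one edge and settled flat when I opened the gripper.

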